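Set the roller gap of an oat mill with a feeler gauge

ROBOT

A 7-joint arm with a two-finger parallel gripper is mounted at the origin on the work surface. World frame = base frame: x ahead of the robot, y to its left, z up, the work surface at z = 0. Lengths are in mm, angles in rad, forces in N, time in s.
With the tool pointing down it reaches from about 425 to 875 mm from the base axis. Payload 4.7 kg.
Tool frame: the origin (TCP) lies midway between the tips of the shut fingers; the grasp point (between the pads) lies 19 mm behind it; z points along the fingers, y is the line along which they close (so a half turn about z gives the same grasp; the last joint's range is limited). The gripper opens to 87 mm and grips with 3 to 60 N. Pads are 19 mm wide; open, the fingers measure 117 mm over their backs; the gripper's body (75 mm by 190 mm) begins 51 mm behind the grasp point.
Start: joints at [-1.261, 0.321, -0.07, 1.45, 0.023, 1.371, -0.057], TCP at [189.508, 621.785, 186.387] pointing down, gripper open.
Joint ranges: [-2.86, 2.86], [-0.3, 2.09], [-1.38, 1.24], [0.06, 2.45], [-1.56, 4.7], [0.09, 2.05], [-2.69, 2.69]. Speed limits (rad/s): [2.57, 2.57, 3.14, 3.14, 3.14, 3.14, 3.14].

INTERFACE

Orientations are given as a 3x3 rotation matrix whose columns are the frame's x, y, z axes.
In Python, from plant import get_obs, read_camera, camera_info, finish_job gives the robot as it stands. The module is installed in compiled form; this text tells all that it offers.
- The arm moves only by the tool apply_moves, never from a script. Its arguments are lists of equal length, an entry for each row: "rot": the turn, a rotation vector about the tool's x, y, z in rad, a list of three; "dp": the shift along the tool's x, y, z in mm, a list of three; "grip": the closure, from 0 (fully open) to 1 (shut). A call has 1 to 5 rows; each row shifts and turns the commanded pose from where the row before left it, along the tool's axes as they then stand; what a row does not reach is not made up. A row lasts 1/8 s, in which the tool goes at most 62.5 mm and 10.7 degrees, less where a joint would pass 70% of its speed; a pose out of reach is approached as far as the arm can. A call is refused whole if a number of a shift passes 62.5 or a number of a turn 0.188, either way. A call with a gripper value outside its range is refused whole. The fingers move at their own pace and stop on an object; "grip_force" is the grip in N (left out, the last holds). Time passes only in rows, so rows that do not move let the fingers close. It gives the time, the measured TCP pose, the force, the opening and the grip force at its end, in the units of the state.
- get_obs(): the state, without advancing time (a new reading comes with each control period).
- read_camera(name): name is "side" or "top" or "wrist"; returns (picture, depth): 420x560x3 uint8, blue, green, red; 420x560 float32, mm along the optical axis (not along the pixel's ray), 0 where there is no reading.
- camera_info(name): a dict with "mtx" (3x3 intrinsics, pixels), "extrinsics" (4x4, takes a point from camera to world coordinates). Camera axes: x right, y down, z forward; pixel columns grow to the right and rows downward; lengths in mm; the calibration is good to about 2 mm. The wrist camera is an equidistant fisheye: a pixel r from the principal point sees the ray r / f radians off the axis. A picture is of the moment at which its call begins: read the wrist's pose just before it. camera_info takes no time and is no camera call; for the wrist camera it gives the pose at the moment of the call.
- finish_job(): hands the job in; it is judged then, once.
The state is a dict: "clock": time; "joint_positions": joint angles; "qvel": joint speeds; "tau": joint torques, N m; "tool_pos": TCP position; "ee_rot": TCP orientation; "ft_force": force on the tool from outside, world axes, zero at the start; "moment": the same for the moment, N m; "finger_gap": finger opening in mm; "gripper_force": force on a finger pad.
Only numpy, scipy, OpenCV 4.12 (cv2) and the standard library are available. Lean on these libraries where they do the work, as an engineer would, in place of code of your own. Each camera call takes 0.05 s, during which the arm holds its last target. There are 200 camera calls.

TASK

Set the roller gap of the little oat mill by feel: take the feeler gauge from its stand, let its blade down between the rollers until its crossbar rests on the mill's side plates, push the thumb plate until the rollers lightly nip the blade (about 5 N, always under 12 N), and let go. Then slowly draw the gauge straight up out of the rollers, which should still drag on it, and put it back fully down in its stand. Leave the roller where it was set, and leave the jar, carton and mug alone.

Things in the scene. Friction and masses are not known exactly. Their poses are not given: they have to be found in the camera images.
- mill: Fixed oat mill, hopper off, cream side plates, two bare steel rollers of 40 mm diameter, 92 mm long, axes 75 mm high. Origin on the counter, mid-length of the rollers. x points across the gap from thumb plate and moving roller (-x side) to the far roller (+x side), y along the rollers, z up. The far roller does not move; its face lies somewhere from x = 0 to +12 mm, not measured.
- gap_mouth (a point): Point of the mill at x = 0, y = 0 (half-way along the rollers), 100 mm above the counter; axes as the mill's. This is the height of the top edges of the two side plates (8 mm thick, at y = -58 and +58 mm, x from -58 to +64 mm), on which the gauge's crossbar comes to rest. Between them all is free down to 18 mm above the counter, save the rollers.
- roller: Moving roller; it slides along the mill's x and stays where left. Its face towards the far roller lies straight above its origin, which starts at x = -8 to -11 mm of the mill; axes as the mill's. So the space from its face to x = 0 is always open at first. Sliding takes about 6 N; push beyond that presses on what is between the rollers. Once let go, at most about 6 N of pressing stays.
- thumb_plate (a point): Point in the upright aluminium thumb plate at the mill's -x side, 12 mm thick (x), 44 mm wide (y), 50 to 120 mm above the counter, free on its -x side. The point is in mid-thickness and mid-width, 105 mm high; axes as the mill's. Pushed towards the mill's +x it moves the roller through stiff springs that give 1 mm per 10 N.
- stand: Fixed wooden block 60 x 100 mm, 84 mm high, with a slot 12 mm (x) by 70 mm (y) straight down through its middle, in which the gauge stands. Origin under its centre on the counter, z up.
- gauge: Loose feeler gauge, about 0.19 kg. Blade 4 mm thick (x), 60 mm wide (y), reaching 66 mm below the crossbar, then a 2.2 mm thin tip to 75 mm. Crossbar 12 (x) x 130 (y) x 8 mm; wooden handle 16 (x) x 40 mm (y), 8 to 56 mm above the crossbar's underside. Origin: middle of that underside, z up. Starts upright in the stand, crossbar on the block's top, axes as the stand's.
- gauge_grip (a point): Middle of the gauge's wooden handle, 34 mm above the crossbar's underside, axes as the gauge's. It can be grasped from above across its 40 mm (along y; off-centre closing then only slides the blade along the rollers) or its 16 mm (along x).
- gauge_bar (a point): Middle of the crossbar's underside, the gauge's origin; axes as the gauge's.
- carton: Bystander: blue oat carton 55 x 110 x 160 mm, origin under its centre.
- jar: Bystander: glass jar with orange cap, 74 mm diameter, 85 mm high, origin under its centre.
- mug: Bystander: white mug, 80 mm diameter, 90 mm high, origin under its centre.

How it is judged:
By the outcome, as a careful person would: the job done as asked, in the order asked, and still so for the second after the job is handed in, with the robot touching nothing.
It also fails if it takes over 70 s, if anything falls off the work surface, if the arm or the gripper's body presses on something with over 40 N, if the wrist force passes 120 N, or if a joint passes its speed limit or range.

## Working session

There is one attempt and no reset: what is moved stays moved. The work goes in short steps, Python scripts to look and compute and a tool call to move; the robot and the scene stay as the last step left them, time stands still between calls to the robot, and variables do not carry over. Pictures are saved under pics/ and viewed, at most 10 in all, crops included, and the job is handed in when it is done.

Besides the shell and the picture viewer there is one more tool, called after "Emit:" as name(argument=value, ...), one argument or row to a line, values as JSON. apply_moves: Moves the arm, as the interface text tells. Its arguments: {"type":"object","properties":{"rot":{"type":"array"},"dp":{"type":"array"},"grip":{"type":"array"},"grip_force":{"type":"number"}},"required":["rot","dp","grip"]}

```bash
mkdir -p pics; cat > h.py <<'E'
import numpy as np, cv2
from plant import *
def cloud(name):
    img,d=read_camera(name); ci=camera_info(name); K=np.array(ci['mtx']); T=np.array(ci['extrinsics'])
    v,u=np.mgrid[:d.shape[0],:d.shape[1]]
    P=np.stack([(u-K[0,2])/K[0,0]*d,(v-K[1,2])/K[1,1]*d,d],-1)
    W=P@T[:3,:3].T+T[:3,3]; W[d==0]=np.nan
    return img,d,W
def st():
    o=get_obs(); print({k:np.round(o[k],3).tolist() for k in ('clock','tool_pos','ee_rot','ft_force','finger_gap','gripper_force')})
    return o
E
python3 - <<'E'
from h import *
o=st()
for n in('top','side'):
    img,d,W=cloud(n); np.save(n+'.npy',W); cv2.imwrite(f'pics/{n}0.png',img); print(n,np.round(camera_info(n)['extrinsics'],2).tolist(),camera_info(n)['mtx'])
E
```

```text
{'clock': 0.0, 'tool_pos': [189.311, 621.159, 185.26], 'ee_rot': [[-0.957, 0.291, -0.0], [0.291, 0.957, -0.002], [-0.0, -0.002, -1.0]], 'ft_force': [-0.626, 0.804, 0.051], 'finger_gap': 86.841, 'gripper_force': 0.0}
top [[0.02, -0.98, 0.19, 347.93], [-1.0, -0.01, 0.02, -14.04], [-0.02, -0.19, -0.98, 1470.85], [0.0, 0.0, 0.0, 1.0]] [[513.16446925   0.         269.38747313]
 [  0.         513.16446925 208.80409163]
 [  0.           0.           1.        ]]
side [[0.83, -0.29, 0.48, 7.29], [-0.56, -0.4, 0.73, -949.03], [-0.02, -0.87, -0.49, 725.84], [0.0, 0.0, 0.0, 1.0]] [[465.00655631   0.         276.05264593]
 [  0.         465.00655631 217.38549214]
 [  0.           0.           1.        ]]
```

View pics/top0.png

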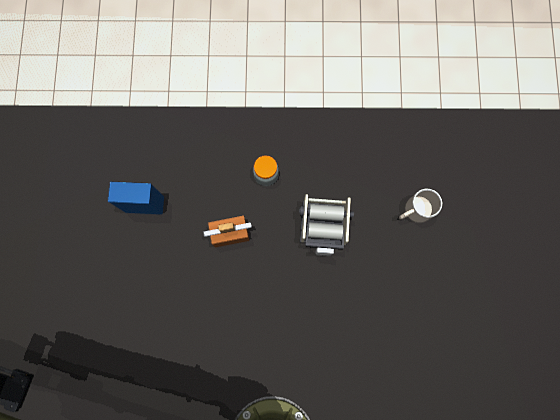

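View pics/side0.png

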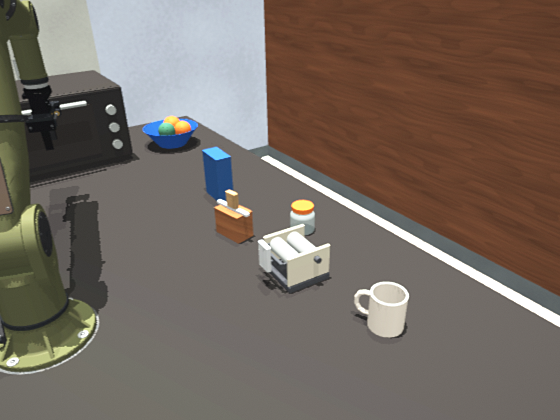

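The top view shows the stand with gauge at (229,229), the mill at (326,222) with its thumb plate at (325,250), the jar at (265,167), the carton at (133,195) and the mug at (425,205). Next I measure from depth.

```bash
python3 - <<'E'
from h import *
W=np.load('top.npy'); img=cv2.imread('pics/top0.png')
def reg(u0,u1,v0,v1,z0,z1,name,cond=None):
    S=W[v0:v1,u0:u1].reshape(-1,3); C=img[v0:v1,u0:u1].reshape(-1,3).astype(int)
    m=(S[:,2]>z0)&(S[:,2]<z1)
    if cond: m&=cond(C)
    P=S[m]; 
    if len(P)<3: print(name,len(P));return
    (c,s,a)=cv2.minAreaRect(P[:,:2].astype(np.float32))
    print(name,len(P),'mean',P.mean(0).round(1),'rect',np.round(c,1),np.round(s,1),round(a,1))
    return P
white=lambda C:C.min(1)>140
reg(195,260,205,255,76,100,'bar',white)
reg(195,260,205,255,76,88,'block',lambda C:(C[:,2]-C[:,0]>50))
reg(195,260,205,255,120,150,'handle')
reg(295,313,190,255,93,106,'plateL'); reg(342,356,190,255,93,106,'plateR')
reg(312,340,245,262,108,130,'thumb')
reg(308,345,195,250,85,100,'rollers')
W=np.load('side.npy'); img=cv2.imread('pics/side0.png')
reg(205,260,180,245,120,150,'handle s')
reg(205,260,180,245,84,100,'bar s',white)
reg(250,275,235,275,112,125,'thumb s')
reg(250,335,225,290,96,104,'plates s')
reg(250,335,225,290,90,98,'roll s')
E
```

```text
bar 153 mean [560.8 129.9  91.4] rect [562.4 129.2] [ 15.1 128.1] 12.3
block 511 mean [559.5 128.4  83.3] rect [561.2 128.4] [ 61. 100.] 12.5
handle 106 mean [560.2 128.1 138. ] rect [561.  128.8] [16.7 40.3] 12.4
plateL 172 mean [594.7 -85.7  98.6] rect [597.6 -91.2] [ 25.9 121.1] 86.5
plateR 155 mean [ 591.6 -196.    99. ] rect [ 591.6 -191.7] [ 20.6 121.5] 86.1
thumb 80 mean [ 503.6 -134.5  118.8] rect [ 503.8 -134.4] [43.  12.3] 86.2
rollers 864 mean [ 583.3 -139.8   91.8] rect [ 575.  -138.9] [ 98.5 115.3] 87.4
handle s 109 mean [560.7 120.5 132.6] rect [562.1 125.2] [18.5 41.8] 8.8
bar s 189 mean [561.  119.   88.4] rect [562.  126.1] [ 57.9 132.4] 16.1
thumb s 72 mean [ 503.7 -140.3  118.4] rect [ 504.3 -137.2] [44.8 12.1] 86.7
plates s 318 mean [ 582.2 -148.9   99.1] rect [ 577.3 -142.5] [129.9 157.8] 85.6
roll s 668 mean [ 584.8 -145.    93.8] rect [ 577.6 -142.7] [126.9 158.2] 85.4
```

Every measurement fits the given sizes. The gauge is at about (561,129) with yaw 12.4°, and the mill yaw is about -3.7°. I turn first, then approach.

```bash
cat >> h.py <<'E'
def to(p,yaw=None):
    "tool-axis shift to world TCP p and rotvec so that tool y points at yaw deg (mod 180), tool down"
    o=st(); R=np.array(o['ee_rot']); d=R.T@(np.array(p)-o['tool_pos'])
    print('dp',d.round(2).tolist(),'dist',np.linalg.norm(d).round(1))
    if yaw is not None:
        a=np.radians(yaw); y=np.array([np.cos(a),np.sin(a),0]); 
        if y@R[:,1]<0: y=-y
        z=np.array([0,0,-1.]); T=np.stack([np.cross(y,z),y,z],1)
        print('rot',cv2.Rodrigues(R.T@T)[0].ravel().round(4).tolist())
        print('dp in target axes',(T.T@(np.array(p)-o['tool_pos'])).round(2).tolist())
E
echo
```

Emit:
apply_moves(
  rot=[
    [0, 0, -0.17],
    [0, 0, -0.17],
    [0, 0, -0.171],
    [0, 0, 0],
  ],
  dp=[
    [0, 0, -10],
    [0, 0, -10],
    [0, 0, -10],
    [0, 0, 0],
  ],
  grip=[0, 0, 0, 0],
)

```text
clock: 0.6
tool_pos: [189.6, 622.1, 216.7]
ee_rot: [[-0.977, -0.212, 0.0], [-0.212, 0.977, 0.001], [-0.0, 0.001, -1.0]]
ft_force: [-0.2, 0.5, 0.5]
finger_gap: 86.9
gripper_force: 0.0
```

```bash
python3 -c "
from h import *
to([561,128.7,215],102.4)"
```

```text
{'clock': 0.6, 'tool_pos': [189.554, 622.06, 216.712], 'ee_rot': [[-0.977, -0.212, 0.0], [-0.212, 0.977, 0.001], [-0.0, 0.001, -1.0]], 'ft_force': [-0.16, 0.5, 0.482], 'finger_gap': 86.907, 'gripper_force': 0.0}
dp [-258.54, -560.83, 1.3] dist 617.6
rot [0.0008, 0.0002, -0.003]
dp in target axes [-256.84, -561.61, 1.71]
```

Emit:
apply_moves(
  rot=[
    [0, 0, 0],
    [0, 0, 0],
    [0, 0, 0],
    [0, 0, 0],
    [0, 0, 0],
  ],
  dp=[
    [-23.5, -51, 0],
    [-23.5, -51, 0],
    [-23.5, -51, 0],
    [-23.5, -51, 0],
    [-23.5, -51, 0],
  ],
  grip=[0, 0, 0, 0, 0],
)

```text
clock: 1.23
tool_pos: [359.5, 395.8, 215.7]
ee_rot: [[-0.978, -0.21, -0.0], [-0.21, 0.978, -0.0], [0.001, -0.0, -1.0]]
ft_force: [0.8, -0.6, 0.1]
finger_gap: 87.2
gripper_force: 0.0
```

Emit:
apply_moves(
  rot=[
    [0, 0, 0],
    [0, 0, 0],
    [0, 0, 0],
    [0, 0, 0],
    [0, 0, 0],
  ],
  dp=[
    [-23.5, -51, 0],
    [-23.5, -51, 0],
    [-23.5, -51, 0],
    [-23.5, -51, 0],
    [-23.5, -51, 0],
  ],
  grip=[0, 0, 0, 0, 0],
)

```text
clock: 1.85
tool_pos: [528.5, 172.1, 215.8]
ee_rot: [[-0.978, -0.21, -0.0], [-0.21, 0.978, 0.0], [0.0, 0.0, -1.0]]
ft_force: [0.5, 0.6, 0.3]
finger_gap: 87.1
gripper_force: 0.0
```

Emit:
apply_moves(
  rot=[
    [0, 0, 0],
    [0, 0, 0],
  ],
  dp=[
    [-23.5, -51, 0],
    [0, 0, 0],
  ],
  grip=[0, 0, 0],
)

```text
validation failed for argument at $.gr...
```

```bash
python3 -c "
from h import *
to([561,128.7,215],102.4)
img,d=read_camera('wrist'); cv2.imwrite('pics/w1.png',img); ci=camera_info('wrist'); print(ci)"
```

```text
{'clock': 1.85, 'tool_pos': [528.53, 172.113, 215.759], 'ee_rot': [[-0.978, -0.21, -0.0], [-0.21, 0.978, 0.0], [0.0, 0.0, -1.0]], 'ft_force': [0.549, 0.599, 0.25], 'finger_gap': 87.119, 'gripper_force': 0.0}
dp [-22.63, -49.26, 0.74] dist 54.2
rot [0.0002, -0.0004, -0.0048]
dp in target axes [-22.39, -49.37, 0.76]
{'mtx': array([[325.1922621 ,   0.        , 283.06868153],
       [  0.        , 325.1922621 , 203.40726711],
       [  0.        ,   0.        ,   1.        ]]), 'extrinsics': array([[-1.99237012e-01,  9.38352474e-01,  2.82487607e-01,
         4.56161398e+02],
       [ 9.79932120e-01,  1.92580760e-01,  5.14362907e-02,
         1.49139559e+02],
       [-6.13630738e-03,  2.87066693e-01, -9.57890944e-01,
         4.12723642e+02],
       [ 0.00000000e+00,  0.00000000e+00,  0.00000000e+00,
         1.00000000e+00]])}
```

Emit:
apply_moves(
  rot=[
    [0, 0, 0],
    [0, 0, 0],
  ],
  dp=[
    [-22.5, -49.5, 0],
    [0, 0, 0],
  ],
  grip=[0, 0],
)

```text
clock: 2.15
tool_pos: [562.2, 124.6, 215.5]
ee_rot: [[-0.979, -0.202, 0.0], [-0.202, 0.979, -0.003], [0.001, -0.003, -1.0]]
ft_force: [-0.7, 0.2, 0.4]
finger_gap: 87.2
gripper_force: 0.0
```

```bash
cat >> h.py <<'E'
def wcloud():
    ci=camera_info('wrist'); img,d=read_camera('wrist'); K=np.array(ci['mtx']); T=np.array(ci['extrinsics'])
    v,u=np.mgrid[:d.shape[0],:d.shape[1]]
    x=(u-K[0,2])/K[0,0]; y=(v-K[1,2])/K[1,1]; r=np.hypot(x,y); s=np.where(r>1e-9,np.tan(np.minimum(r,1.5))/np.maximum(r,1e-9),1)
    W=np.stack([x*s*d,y*s*d,d],-1)@T[:3,:3].T+T[:3,3]; W[(d==0)|(r>1.4)]=np.nan
    return img,d,W
E
python3 - <<'E'
from h import *
to([561,128.7,215],102.4)
img,d,W=wcloud(); np.save('w2.npy',W); cv2.imwrite('pics/w2.png',img)
S=W.reshape(-1,3); C=img.reshape(-1,3).astype(int)
near=np.hypot(S[:,0]-561,S[:,1]-128)<80
def rect(m,n):
    P=S[m]; print(n,len(P)); 
    if len(P)>3: c,s,a=cv2.minAreaRect(P[:,:2].astype(np.float32)); print(P.mean(0).round(1),np.round(c,1),np.round(s,1),round(a,1))
rect(near&(S[:,2]>132)&(S[:,2]<146),'handle top')
rect(near&(S[:,2]>87)&(S[:,2]<97)&(C.min(1)>130),'bar')
rect(near&(S[:,2]>78)&(S[:,2]<88)&(C[:,2]-C[:,0]>50),'block')
E
```

```text
{'clock': 2.15, 'tool_pos': [562.172, 124.642, 215.538], 'ee_rot': [[-0.979, -0.202, 0.0], [-0.202, 0.979, -0.003], [0.001, -0.003, -1.0]], 'ft_force': [-0.727, 0.191, 0.397], 'finger_gap': 87.181, 'gripper_force': 0.0}
dp [0.33, 4.21, 0.53] dist 4.3
rot [-0.003, -0.0006, -0.0127]
dp in target axes [0.27, 4.21, 0.54]
handle top 804
[560.5 129.5 138.1] [561.5 129.7] [16.4 39.2] 13.9
bar 1043
[561.5 128.2  90.6] [561.2 129.6] [ 13.3 130.2] 12.5
block 3407
[556.6 128.7  82.7] [561.5 129.7] [61.  99.9] 12.4
```

View pics/w2.png

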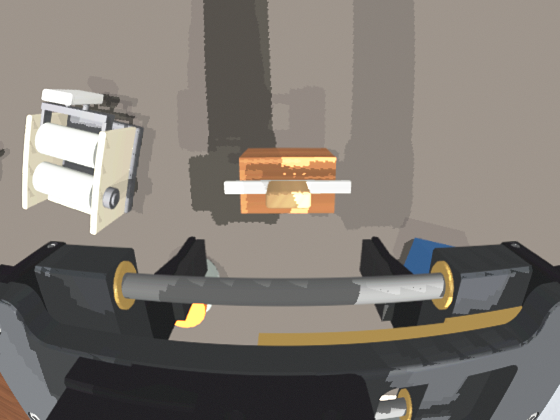

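The wrist view shows the gauge upright at (288,190) and the mill at (80,160). Wrist and top measurements agree to about 1 mm, giving a gauge target of (561.3,129.5).

Emit:
apply_moves(
  rot=[
    [0.003, 0, -0.0127],
    [0, 0, 0],
    [0, 0, 0],
    [0, 0, 0],
  ],
  dp=[
    [0, 4.8, 0],
    [0, 0, 30],
    [0, 0, 30],
    [0, 0, 0],
  ],
  grip=[0, 0, 0, 0],
)

```text
clock: 2.7
tool_pos: [556.8, 136.4, 154.0]
ee_rot: [[-0.974, -0.229, -0.004], [-0.229, 0.974, -0.004], [0.005, -0.003, -1.0]]
ft_force: [-0.0, 0.4, -0.3]
finger_gap: 86.9
gripper_force: 0.0
```

```bash
python3 - <<'E'
from h import *
to([561.3,129.5,101],102.4)
W=np.load('w2.npy'); S=W.reshape(-1,3)
near=np.hypot(S[:,0]-575,S[:,1]+140)<110
for z0,z1,yl,yh,n in((95,104,-110,-60,'PL'),(95,104,-220,-175,'PR'),(113,125,-170,-100,'thumb')):
    P=S[near&(S[:,2]>z0)&(S[:,2]<z1)&(S[:,1]>yl)&(S[:,1]<yh)]
    if len(P)>3: c,s,a=cv2.minAreaRect(P[:,:2].astype(np.float32)); print(n,len(P),P.mean(0).round(1),np.round(c,1),np.round(s,1),round(a,1))
E
```

```text
{'clock': 2.7, 'tool_pos': [556.78, 136.356, 153.96], 'ee_rot': [[-0.974, -0.229, -0.004], [-0.229, 0.974, -0.004], [0.005, -0.003, -1.0]], 'ft_force': [-0.022, 0.37, -0.291], 'finger_gap': 86.925, 'gripper_force': 0.0}
dp [-3.11, -7.56, 52.97] dist 53.6
rot [-0.0029, -0.0052, 0.0141]
dp in target axes [-2.94, -7.67, 52.96]
PL 698 [594.9 -80.1  98.2] [598.5 -93.3] [ 35.4 121.9] 87.5
PR 504 [ 588.5 -195.4   98. ] [ 591.4 -196.5] [ 10.5 122.1] 87.1
thumb 348 [ 504.  -130.4  118.2] [ 503.9 -132.8] [45.2 12.3] 86.6
```

Emit:
apply_moves(
  rot=[
    [0, 0, 0],
    [0, 0, 0],
  ],
  dp=[
    [0, 0, 0],
    [0, 0, 0],
  ],
  grip=[0, 0],
)

```text
clock: 2.95
tool_pos: [560.4, 135.5, 158.0]
ee_rot: [[-0.974, -0.227, 0.003], [-0.227, 0.974, -0.002], [-0.003, -0.003, -1.0]]
ft_force: [0.3, 0.7, 0.4]
finger_gap: 87.1
gripper_force: 0.0
```

```bash
python3 - <<'E'
from h import *
to([561.3,129.5,101],102.4)
E
```

```text
{'clock': 2.95, 'tool_pos': [560.384, 135.453, 158.0], 'ee_rot': [[-0.974, -0.227, 0.003], [-0.227, 0.974, -0.002], [-0.003, -0.003, -1.0]], 'ft_force': [0.296, 0.699, 0.444], 'finger_gap': 87.099, 'gripper_force': 0.0}
dp [0.6, -5.86, 57.01] dist 57.3
rot [-0.0025, 0.0026, 0.0121]
dp in target axes [0.38, -6.01, 57.0]
```

Emit:
apply_moves(
  rot=[
    [0, 0, 0.012],
    [0, 0, 0],
    [0, 0, 0],
    [0, 0, 0],
    [0, 0, 0],
  ],
  dp=[
    [0.4, -6, 0],
    [0, 0, 15],
    [0, 0, 10],
    [0, 0, 0],
    [0, 0, 0],
  ],
  grip=[0, 0, 0, 0, 0],
)

```text
clock: 3.58
tool_pos: [560.5, 128.8, 131.2]
ee_rot: [[-0.977, -0.214, 0.0], [-0.214, 0.977, -0.003], [0.0, -0.003, -1.0]]
ft_force: [-0.4, 0.5, -0.1]
finger_gap: 87.0
gripper_force: 0.0
```

```bash
python3 - <<'E'
from h import *
to([561.3,129.5,101],102.4)
E
```

```text
{'clock': 3.575, 'tool_pos': [560.53, 128.759, 131.248], 'ee_rot': [[-0.977, -0.214, 0.0], [-0.214, 0.977, -0.003], [0.0, -0.003, -1.0]], 'ft_force': [-0.39, 0.548, -0.087], 'finger_gap': 87.035, 'gripper_force': 0.0}
dp [-0.92, 0.65, 30.25] dist 30.3
rot [-0.003, -0.0002, -0.0004]
dp in target axes [-0.91, 0.56, 30.25]
```

Aligned to within 1 mm. I descend and grasp.

Emit:
apply_moves(
  rot=[
    [0, 0, 0],
    [0, 0, 0],
    [0, 0, 0],
    [0, 0, 0],
    [0, 0, 0],
  ],
  dp=[
    [-0.9, 0.6, 12],
    [0, 0, 10],
    [0, 0, 8],
    [0, 0, 0],
    [0, 0, 0],
  ],
  grip=[0, 0, 0, 0, 0],
)

```text
clock: 4.2
tool_pos: [561.5, 129.4, 101.6]
ee_rot: [[-0.977, -0.214, 0.001], [-0.214, 0.977, -0.003], [-0.0, -0.003, -1.0]]
ft_force: [-0.2, -0.0, 0.9]
finger_gap: 86.9
gripper_force: 0.0
```

Emit:
apply_moves(
  rot=[
    [0, 0, 0],
    [0, 0, 0],
    [0, 0, 0],
    [0, 0, 0],
    [0, 0, 0],
  ],
  dp=[
    [0, 0, 0],
    [0, 0, 0],
    [0, 0, 0],
    [0, 0, 0],
    [0, 0, 0],
  ],
  grip=[0.6, 0.6, 0.6, 0.6, 0.6],
  grip_force=25,
)

```text
clock: 4.82
tool_pos: [561.3, 129.4, 101.4]
ee_rot: [[-0.977, -0.214, 0.001], [-0.214, 0.977, -0.003], [-0.0, -0.003, -1.0]]
ft_force: [0.4, -0.1, -0.1]
finger_gap: 45.3
gripper_force: 0.0
```

Emit:
apply_moves(
  rot=[
    [0, 0, 0],
    [0, 0, 0],
    [0, 0, 0],
    [0, 0, 0],
    [0, 0, 0],
  ],
  dp=[
    [0, 0, 0],
    [0, 0, 0],
    [0, 0, 0],
    [0, 0, -5],
    [0, 0, -10],
  ],
  grip=[0.7, 0.7, 0.7, 0.7, 0.7],
  grip_force=30,
)

```text
clock: 5.45
tool_pos: [560.6, 129.4, 116.2]
ee_rot: [[-0.977, -0.214, -0.001], [-0.214, 0.977, -0.003], [0.002, -0.003, -1.0]]
ft_force: [0.1, 0.5, -1.1]
finger_gap: 38.9
gripper_force: 30.0
```

Emit:
apply_moves(
  rot=[
    [0, 0, 0],
    [0, 0, 0],
    [0, 0, 0],
    [0, 0, 0],
    [0, 0, 0],
  ],
  dp=[
    [0, 0, -20],
    [0, 0, -25],
    [0, 0, -30],
    [0, 0, -30],
    [0, 0, 0],
  ],
  grip=[0.7, 0.7, 0.7, 0.7, 0.7],
)

```text
clock: 6.08
tool_pos: [563.1, 130.2, 224.6]
ee_rot: [[-0.977, -0.214, 0.006], [-0.214, 0.977, -0.001], [-0.006, -0.002, -1.0]]
ft_force: [0.9, -0.2, -1.8]
finger_gap: 38.8
gripper_force: 30.0
```

Emit:
apply_moves(
  rot=[
    [0, 0, 0.14],
    [0, 0, 0.14],
    [0, 0, 0],
    [0, 0, 0],
    [0, 0, 0],
  ],
  dp=[
    [0, 0, 0],
    [0, 0, 0],
    [-7, -40, 0],
    [-7, -50, 0],
    [-7, -40, 0],
  ],
  grip=[0.7, 0.7, 0.7, 0.7, 0.7],
)

```text
clock: 6.7
tool_pos: [573.1, -3.7, 220.6]
ee_rot: [[-0.998, 0.065, -0.001], [0.065, 0.998, -0.004], [0.001, -0.004, -1.0]]
ft_force: [0.4, -0.3, -1.0]
finger_gap: 38.5
gripper_force: 30.0
```

Emit:
apply_moves(
  rot=[
    [0, 0, 0],
    [0, 0, 0],
    [0, 0, 0],
    [0, 0, 0],
    [0, 0, 0],
  ],
  dp=[
    [0, -20, 0],
    [0, 0, 0],
    [0, 0, 0],
    [0, 0, 0],
    [0, 0, 0],
  ],
  grip=[0.7, 0.7, 0.7, 0.7, 0.7],
)

```text
clock: 7.32
tool_pos: [572.6, -19.9, 221.8]
ee_rot: [[-0.998, 0.062, 0.001], [0.062, 0.998, -0.003], [-0.001, -0.003, -1.0]]
ft_force: [0.5, 0.6, -2.0]
finger_gap: 38.6
gripper_force: 30.0
```

```bash
python3 - <<'E'
from h import *
st()
img,d,W=wcloud(); np.save('w3.npy',W); cv2.imwrite('pics/w3.png',img)
S=W.reshape(-1,3)
a=np.radians(-3.6); ex=np.array([np.cos(a),np.sin(a)]); ey=np.array([-ex[1],ex[0]])
M=np.c_[(S[:,:2]-[592.1,-138.4])@ex,(S[:,:2]-[592.1,-138.4])@ey,S[:,2]]
np.save('M3.npy',M)
def rect(m,n):
    P=M[m]
    if len(P)>3: c,s,a=cv2.minAreaRect(P[:,:2].astype(np.float32)); print(n,len(P),P.mean(0).round(1),np.round(c,1),np.round(s,1),round(a,1), np.percentile(P,[1,99],axis=0).round(1).tolist())
z=M[:,2]
rect((abs(M[:,1]-58)<12)&(abs(M[:,0])<80)&(z>96)&(z<104),'P+')
rect((abs(M[:,1]+58)<12)&(abs(M[:,0])<80)&(z>96)&(z<104),'P-')
rect((abs(M[:,1])<30)&(abs(M[:,0]+88)<15)&(z>114)&(z<125),'thumb')
# roller crests: mill x profile of height around y=0 +-30
m=(abs(M[:,1])<35)&(abs(M[:,0])<60)&(z>40)&(z<99)
for x0 in range(-56,60,4):
    q=m&(M[:,0]>=x0)&(M[:,0]<x0+4)
    if q.any(): print(x0+2,q.sum(),np.median(z[q]).round(1),end='; ')
E
```

```text
{'clock': 7.325, 'tool_pos': [572.641, -19.932, 221.788], 'ee_rot': [[-0.998, 0.062, 0.001], [0.062, 0.998, -0.003], [-0.001, -0.003, -1.0]], 'ft_force': [0.475, 0.635, -2.035], 'finger_gap': 38.618, 'gripper_force': 29.998}
P+ 519 [-17.9  57.3  98.4] [-4.7 57.1] [  8.5 104.5] 89.7 [[-56.2, 53.2, 96.3], [41.5, 61.3, 100.1]]
P- 555 [ -8.8 -57.8  98.4] [ -6.6 -58.5] [101.7   9.4] 0.2 [[-56.3, -62.4, 96.1], [43.2, -54.2, 100.3]]
thumb 523 [-88.    1.  118.4] [-87.8  -0.1] [12.4 44.4] 0.1 [[-93.9, -21.1, 115.6], [-81.9, 21.7, 120.3]]
-50 103 76.7; -46 286 83.7; -42 258 88.8; -38 241 91.5; -34 233 93.1; -30 223 93.5; -26 217 93.5; -22 199 92.3; -18 176 90.0; -14 125 86.6; -10 57 81.8; 2 200 75.8; 6 300 84.0; 10 173 89.1; 14 166 91.7; 18 157 93.0; 22 136 93.7; 26 147 93.3; 30 164 92.2; 34 124 90.1; 38 95 87.2; 42 13 82.6; 58 159 47.4;
```

View pics/w3.png

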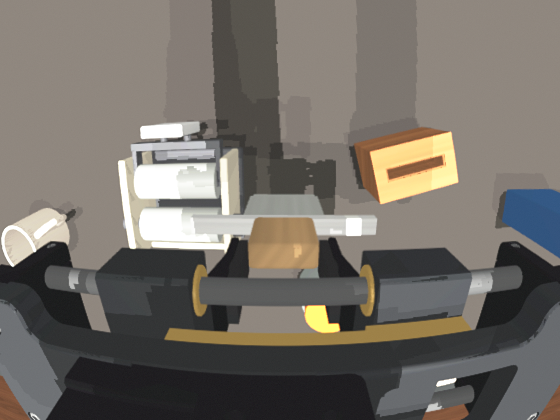

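The view shows the gauge held upright at (285,235), the mill at (180,190) and the empty stand slot at (415,168). I fit the rollers next.

```bash
python3 - <<'E'
from h import *
from scipy.optimize import least_squares
M=np.load('M3.npy'); x,y,z=M.T
for lo,hi,g in((-46,-12,-28),(4,38,23)):
    m=(abs(y)<35)&(x>lo)&(x<hi)&(z>78)&(z<97)
    r=least_squares(lambda p:np.hypot(x[m]-p[0],z[m]-p[1])-20,[g,75],loss='soft_l1'); print(r.x.round(2),m.sum())
to([589.4,-138.8,222],86.4)
E
```

```text
[-28.97  73.64] 1810
[22.77 73.7 ] 1420
{'clock': 7.375, 'tool_pos': [572.625, -20.3, 221.792], 'ee_rot': [[-0.998, 0.063, 0.001], [0.063, 0.998, -0.003], [-0.001, -0.003, -1.0]], 'ft_force': [0.149, -0.247, -1.777], 'finger_gap': 38.827, 'gripper_force': 29.998}
dp [-24.15, -117.22, 0.13] dist 119.7
rot [-0.0027, 0.0008, 0.0003]
dp in target axes [-24.18, -117.21, -0.21]
```

Emit:
apply_moves(
  rot=[
    [0.003, 0, 0],
    [0, 0, 0],
    [0, 0, 0],
    [0, 0, 0],
    [0, 0, 0],
  ],
  dp=[
    [-6, -29, 0],
    [-6, -29, 0],
    [-6, -29, 0],
    [-6, -30, 0],
    [0, 0, 0],
  ],
  grip=[0.7, 0.7, 0.7, 0.7, 0.7],
)

```text
clock: 8.0
tool_pos: [588.6, -143.1, 222.5]
ee_rot: [[-0.998, 0.069, 0.0], [0.069, 0.998, -0.008], [-0.001, -0.008, -1.0]]
ft_force: [-0.3, -0.8, -1.6]
finger_gap: 38.2
gripper_force: 30.0
```

Emit:
apply_moves(
  rot=[
    [0, 0, 0],
    [0, 0, 0],
    [0, 0, 0],
    [0, 0, 0],
  ],
  dp=[
    [0, 0, 10],
    [0, 0, 10],
    [0, 0, 0],
    [0, 0, 0],
  ],
  grip=[0.7, 0.7, 0.7, 0.7],
)

```text
clock: 8.5
tool_pos: [589.1, -139.2, 202.4]
ee_rot: [[-0.998, 0.063, 0.0], [0.063, 0.998, -0.006], [-0.001, -0.006, -1.0]]
ft_force: [-0.2, -0.5, -1.0]
finger_gap: 38.7
gripper_force: 30.0
```

```bash
python3 - <<'E'
from h import *
to([589.3,-138.6,180],86.4)
img,d,W=wcloud(); np.save('w4.npy',W); cv2.imwrite('pics/w4.png',img)
st()
E
```

```text
{'clock': 8.5, 'tool_pos': [589.138, -139.164, 202.392], 'ee_rot': [[-0.998, 0.063, 0.0], [0.063, 0.998, -0.006], [-0.001, -0.006, -1.0]], 'ft_force': [-0.245, -0.458, -1.029], 'finger_gap': 38.699, 'gripper_force': 29.998}
dp [-0.11, 0.7, 22.39] dist 22.4
rot [-0.0057, 0.0008, -0.0004]
dp in target axes [-0.13, 0.57, 22.39]
{'clock': 8.55, 'tool_pos': [589.225, -139.384, 202.664], 'ee_rot': [[-0.998, 0.064, 0.001], [0.063, 0.998, -0.006], [-0.001, -0.006, -1.0]], 'ft_force': [-0.185, -0.663, -1.756], 'finger_gap': 38.679, 'gripper_force': 29.998}
```

View pics/w4.png

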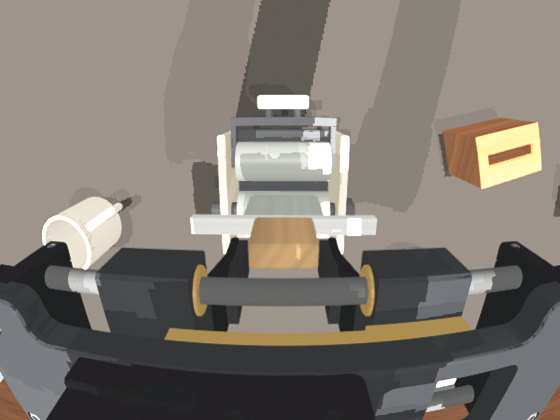

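The view shows the gauge centred over the mill: blade at (283,215), bar spanning both plates, moving roller at (283,160). I fix the small tilt and descend, watching the force.

Emit:
apply_moves(
  rot=[
    [-0.006, 0, 0],
    [0, 0, 0],
    [0, 0, 0],
    [0, 0, 0],
    [0, 0, 0],
  ],
  dp=[
    [0, 0.6, 6],
    [0, 0, 8],
    [0, 0, 8],
    [0, 0, 0],
    [0, 0, 0],
  ],
  grip=[0.7, 0.7, 0.7, 0.7, 0.7],
)

```text
clock: 9.18
tool_pos: [589.2, -139.2, 180.5]
ee_rot: [[-0.998, 0.064, 0.001], [0.064, 0.998, 0.0], [-0.001, 0.0, -1.0]]
ft_force: [-0.4, 0.6, -0.6]
finger_gap: 38.7
gripper_force: 30.0
```

Emit:
apply_moves(
  rot=[
    [0, 0, 0],
    [0, 0, 0],
    [0, 0, 0],
    [0, 0, 0],
    [0, 0, 0],
  ],
  dp=[
    [0, 0, 6],
    [0, 0, 6],
    [0, 0, 6],
    [0, 0, 6],
    [0, 0, 0],
  ],
  grip=[0.7, 0.7, 0.7, 0.7, 0.7],
)

```text
clock: 9.8
tool_pos: [588.7, -139.0, 155.7]
ee_rot: [[-0.998, 0.064, -0.0], [0.064, 0.998, 0.0], [0.0, 0.0, -1.0]]
ft_force: [-1.0, -0.6, -1.8]
finger_gap: 38.6
gripper_force: 30.0
```

Emit:
apply_moves(
  rot=[
    [0, 0, 0],
    [0, 0, 0],
    [0, 0, 0],
    [0, 0, 0],
    [0, 0, 0],
  ],
  dp=[
    [0, 0, 9],
    [0, 0, 9],
    [0, 0, 9],
    [0, 0, 7],
    [0, 0, 0],
  ],
  grip=[0.7, 0.7, 0.7, 0.7, 0.7],
)

```text
clock: 10.42
tool_pos: [588.6, -139.0, 121.6]
ee_rot: [[-0.998, 0.064, -0.001], [0.064, 0.998, 0.0], [0.001, 0.0, -1.0]]
ft_force: [-0.1, 0.3, -1.2]
finger_gap: 38.6
gripper_force: 30.0
```

Emit:
apply_moves(
  rot=[
    [0, 0, 0],
    [0, 0, 0],
    [0, 0, 0],
    [0, 0, 0],
    [0, 0, 0],
  ],
  dp=[
    [0, 0, 1],
    [0, 0, 1],
    [0, 0, 1],
    [0, 0, 0],
    [0, 0, 0],
  ],
  grip=[0.7, 0.7, 0.7, 0.7, 0.7],
)

```text
clock: 11.05
tool_pos: [589.2, -139.2, 119.5]
ee_rot: [[-0.998, 0.064, 0.001], [0.064, 0.998, 0.0], [-0.001, 0.0, -1.0]]
ft_force: [0.0, -0.4, -2.0]
finger_gap: 38.9
gripper_force: 30.0
```

Emit:
apply_moves(
  rot=[
    [0, 0, 0],
    [0, 0, 0],
    [0, 0, 0],
    [0, 0, 0],
    [0, 0, 0],
  ],
  dp=[
    [0, 0, 0.5],
    [0, 0, 0.5],
    [0, 0, 0.5],
    [0, 0, 0.5],
    [0, 0, 0],
  ],
  grip=[0.7, 0.7, 0.7, 0.7, 0.7],
)

```text
clock: 11.68
tool_pos: [589.2, -139.1, 117.5]
ee_rot: [[-0.998, 0.064, 0.001], [0.064, 0.998, 0.0], [-0.001, 0.0, -1.0]]
ft_force: [-0.3, 0.3, -0.1]
finger_gap: 38.8
gripper_force: 30.0
```

Emit:
apply_moves(
  rot=[
    [0, 0, 0],
    [0, 0, 0],
    [0, 0, 0],
    [0, 0, 0],
  ],
  dp=[
    [0, 0, 0.4],
    [0, 0, 0.4],
    [0, 0, 0],
    [0, 0, 0],
  ],
  grip=[0.7, 0.7, 0.7, 0.7],
)

```text
clock: 12.18
tool_pos: [589.7, -139.1, 117.3]
ee_rot: [[-0.998, 0.064, 0.002], [0.064, 0.998, 0.0], [-0.002, 0.0, -1.0]]
ft_force: [-0.3, 1.2, 4.4]
finger_gap: 38.9
gripper_force: 30.0
```

It rests on the plates. I relax slightly and release.

Emit:
apply_moves(
  rot=[
    [0, 0, 0],
    [0, 0, 0],
    [0, 0, 0],
    [0, 0, 0],
    [0, 0, 0],
  ],
  dp=[
    [0, 0, -0.4],
    [0, 0, 0],
    [0, 0, 0],
    [0, 0, 0],
    [0, 0, 0],
  ],
  grip=[0.7, 0.3, 0.1, 0, 0],
)

```text
clock: 12.8
tool_pos: [589.0, -139.3, 116.7]
ee_rot: [[-0.998, 0.064, 0.0], [0.064, 0.998, 0.0], [-0.0, 0.0, -1.0]]
ft_force: [-0.2, -0.1, -0.1]
finger_gap: 70.9
gripper_force: 0.0
```

Emit:
apply_moves(
  rot=[
    [0, 0, 0],
    [0, 0, 0],
    [0, 0, 0],
    [0, 0, 0],
    [0, 0, 0],
  ],
  dp=[
    [0, 0, 0],
    [0, 0, -8],
    [0, 0, -20],
    [0, 0, -30],
    [0, 0, -20],
  ],
  grip=[0, 0, 0, 0, 0],
)

```text
clock: 13.42
tool_pos: [590.1, -139.6, 198.4]
ee_rot: [[-0.998, 0.064, 0.004], [0.064, 0.998, -0.0], [-0.004, -0.0, -1.0]]
ft_force: [0.2, 0.1, -0.3]
finger_gap: 87.2
gripper_force: 0.0
```

Emit:
apply_moves(
  rot=[
    [0, 0, 0],
    [0, 0, 0],
    [0, 0, 0],
    [0, 0, 0],
    [0, 0, 0],
  ],
  dp=[
    [0, 0, -10],
    [30, 0, 0],
    [40, 0, 0],
    [42, 0, 0],
    [0, 0, 0],
  ],
  grip=[0, 0, 1, 1, 1],
)

```text
clock: 14.05
tool_pos: [475.2, -132.1, 205.5]
ee_rot: [[-0.998, 0.065, 0.001], [0.065, 0.998, 0.002], [-0.001, 0.002, -1.0]]
ft_force: [0.9, -0.2, -0.7]
finger_gap: 64.8
gripper_force: 0.0
```

Emit:
apply_moves(
  rot=[
    [0, 0, 0],
    [0, 0, 0],
    [0, 0, 0],
    [0, 0, 0],
    [0, 0, 0],
  ],
  dp=[
    [0, 0, 0],
    [0, 0, 0],
    [0, 0, 0],
    [0, 0, 0],
    [0, 0, 0],
  ],
  grip=[1, 1, 1, 1, 1],
)

```text
clock: 14.68
tool_pos: [477.4, -132.0, 204.8]
ee_rot: [[-0.998, 0.064, 0.001], [0.064, 0.998, -0.0], [-0.001, -0.0, -1.0]]
ft_force: [0.1, 0.2, -1.1]
finger_gap: 15.1
gripper_force: 0.0
```

```bash
python3 - <<'E'
from h import *
to([477.3,-131.5,98],86.4)
img,d,W=wcloud(); np.save('w5.npy',W); cv2.imwrite('pics/w5.png',img)
E
```

```text
{'clock': 14.675, 'tool_pos': [477.419, -132.02, 204.792], 'ee_rot': [[-0.998, 0.064, 0.001], [0.064, 0.998, -0.0], [-0.001, -0.0, -1.0]], 'ft_force': [0.137, 0.244, -1.106], 'finger_gap': 15.102, 'gripper_force': 0.0}
dp [0.21, 0.52, 106.79] dist 106.8
rot [-0.0001, 0.0005, -0.0013]
dp in target axes [0.15, 0.51, 106.79]
```

View pics/w5.png

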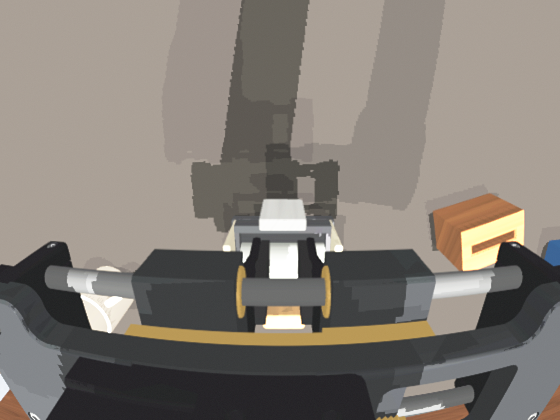

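The thumb plate is at (283,213), centred on the fingers. I back off 5 mm for clearance and descend behind it.

Emit:
apply_moves(
  rot=[
    [0, 0, 0],
    [0, 0, 0],
    [0, 0, 0],
    [0, 0, 0],
    [0, 0, 0],
  ],
  dp=[
    [5, 0.5, 20],
    [0, 0, 30],
    [0, 0, 30],
    [0, 0, 26],
    [0, 0, 0],
  ],
  grip=[1, 1, 1, 1, 1],
)

```text
clock: 15.35
tool_pos: [470.7, -130.9, 97.3]
ee_rot: [[-0.998, 0.064, -0.003], [0.064, 0.998, 0.0], [0.003, 0.0, -1.0]]
ft_force: [0.9, 0.0, 0.5]
finger_gap: 0.6
gripper_force: 0.0
```

Emit:
apply_moves(
  rot=[
    [0, 0, 0],
    [0, 0, 0],
    [0, 0, 0],
    [0, 0, 0],
    [0, 0, 0],
  ],
  dp=[
    [0, 0, 0],
    [-3, 0, 0],
    [-3, 0, 0],
    [0, 0, 0],
    [0, 0, 0],
  ],
  grip=[1, 1, 1, 1, 1],
)

```text
clock: 15.98
tool_pos: [478.5, -131.5, 99.0]
ee_rot: [[-0.998, 0.064, 0.001], [0.064, 0.998, 0.0], [-0.001, 0.0, -1.0]]
ft_force: [0.9, 0.2, -0.2]
finger_gap: 0.3
gripper_force: 0.0
```

Emit:
apply_moves(
  rot=[
    [0, 0, 0],
    [0, 0, 0],
    [0, 0, 0],
    [0, 0, 0],
    [0, 0, 0],
  ],
  dp=[
    [-2, 0, 0],
    [-2, 0, 0],
    [-2, 0, 0],
    [0, 0, 0],
    [0, 0, 0],
  ],
  grip=[1, 1, 1, 1, 1],
)

```text
clock: 16.6
tool_pos: [484.4, -131.9, 98.9]
ee_rot: [[-0.998, 0.064, 0.001], [0.064, 0.998, 0.0], [-0.001, 0.0, -1.0]]
ft_force: [-0.1, -0.8, 0.6]
finger_gap: 0.5
gripper_force: 0.0
```

Emit:
apply_moves(
  rot=[
    [0, 0, 0],
    [0, 0, 0],
    [0, 0, 0],
    [0, 0, 0],
    [0, 0, 0],
  ],
  dp=[
    [-1, 0, 0],
    [-1, 0, 0],
    [-1, 0, 0],
    [-1, 0, 0],
    [0, 0, 0],
  ],
  grip=[1, 1, 1, 1, 1],
)

```text
clock: 17.23
tool_pos: [488.5, -132.2, 99.0]
ee_rot: [[-0.998, 0.064, 0.001], [0.064, 0.998, 0.0], [-0.001, 0.0, -1.0]]
ft_force: [0.6, 0.2, 0.4]
finger_gap: 0.9
gripper_force: 0.0
```

Emit:
apply_moves(
  rot=[
    [0, 0, 0],
    [0, 0, 0],
    [0, 0, 0],
    [0, 0, 0],
    [0, 0, 0],
  ],
  dp=[
    [-0.6, 0, 0],
    [-0.6, 0, 0],
    [-0.6, 0, 0],
    [0, 0, 0],
    [0, 0, 0],
  ],
  grip=[1, 1, 1, 1, 1],
)

```text
clock: 17.85
tool_pos: [490.2, -132.3, 99.0]
ee_rot: [[-0.998, 0.064, 0.001], [0.064, 0.998, 0.0], [-0.001, 0.0, -1.0]]
ft_force: [-0.3, 1.9, 0.1]
finger_gap: 0.3
gripper_force: 0.0
```

Emit:
apply_moves(
  rot=[
    [0, 0, 0],
    [0, 0, 0],
    [0, 0, 0],
    [0, 0, 0],
    [0, 0, 0],
  ],
  dp=[
    [-0.6, 0, 0],
    [-0.6, 0, 0],
    [-0.6, 0, 0],
    [0, 0, 0],
    [0, 0, 0],
  ],
  grip=[1, 1, 1, 1, 1],
)

```text
clock: 18.48
tool_pos: [492.0, -132.4, 98.9]
ee_rot: [[-0.998, 0.064, 0.001], [0.064, 0.998, 0.0], [-0.001, 0.0, -1.0]]
ft_force: [0.2, -0.3, -0.5]
finger_gap: 0.7
gripper_force: 0.0
```

Emit:
apply_moves(
  rot=[
    [0, 0, 0],
    [0, 0, 0],
    [0, 0, 0],
    [0, 0, 0],
    [0, 0, 0],
  ],
  dp=[
    [-0.5, 0, 0],
    [-0.5, 0, 0],
    [-0.5, 0, 0],
    [0, 0, 0],
    [0, 0, 0],
  ],
  grip=[1, 1, 1, 1, 1],
)

```text
clock: 19.1
tool_pos: [493.5, -132.5, 99.0]
ee_rot: [[-0.998, 0.064, 0.001], [0.064, 0.998, 0.0], [-0.001, 0.0, -1.0]]
ft_force: [-0.4, 0.0, 0.2]
finger_gap: 0.3
gripper_force: 0.0
```

Emit:
apply_moves(
  rot=[
    [0, 0, 0],
    [0, 0, 0],
    [0, 0, 0],
    [0, 0, 0],
    [0, 0, 0],
  ],
  dp=[
    [-0.5, 0, 0],
    [-0.5, 0, 0],
    [-0.5, 0, 0],
    [0, 0, 0],
    [0, 0, 0],
  ],
  grip=[1, 1, 1, 1, 1],
)

```text
clock: 19.73
tool_pos: [495.0, -132.6, 99.0]
ee_rot: [[-0.998, 0.064, 0.001], [0.064, 0.998, 0.0], [-0.001, 0.0, -1.0]]
ft_force: [-0.7, -0.6, 0.1]
finger_gap: 0.6
gripper_force: 0.0
```

Emit:
apply_moves(
  rot=[
    [0, 0, 0],
    [0, 0, 0],
    [0, 0, 0],
    [0, 0, 0],
    [0, 0, 0],
  ],
  dp=[
    [-0.5, 0, 0],
    [-0.5, 0, 0],
    [-0.5, 0, 0],
    [0, 0, 0],
    [0, 0, 0],
  ],
  grip=[1, 1, 1, 1, 1],
)

```text
clock: 20.35
tool_pos: [496.5, -132.7, 98.9]
ee_rot: [[-0.998, 0.064, 0.001], [0.064, 0.998, 0.0], [-0.001, 0.0, -1.0]]
ft_force: [-0.5, 0.6, -0.0]
finger_gap: 0.7
gripper_force: 0.0
```

```bash
python3 - <<'E'
from h import *
st()
img,d,W=cloud('side'); np.save('s6.npy',W); c=img[200:310,215:355]; cv2.imwrite('pics/s6.png',cv2.resize(c,None,fx=5,fy=5,interpolation=cv2.INTER_CUBIC))
st()
E
```

```text
{'clock': 20.35, 'tool_pos': [496.493, -132.689, 98.938], 'ee_rot': [[-0.998, 0.064, 0.001], [0.064, 0.998, 0.0], [-0.001, 0.0, -1.0]], 'ft_force': [-0.502, 0.583, -0.004], 'finger_gap': 0.678, 'gripper_force': 0.0}
{'clock': 20.4, 'tool_pos': [496.494, -132.697, 98.948], 'ee_rot': [[-0.998, 0.064, 0.001], [0.064, 0.998, 0.0], [-0.001, 0.0, -1.0]], 'ft_force': [0.176, 0.983, -1.19], 'finger_gap': 0.325, 'gripper_force': 0.0}
```

View pics/s6.png

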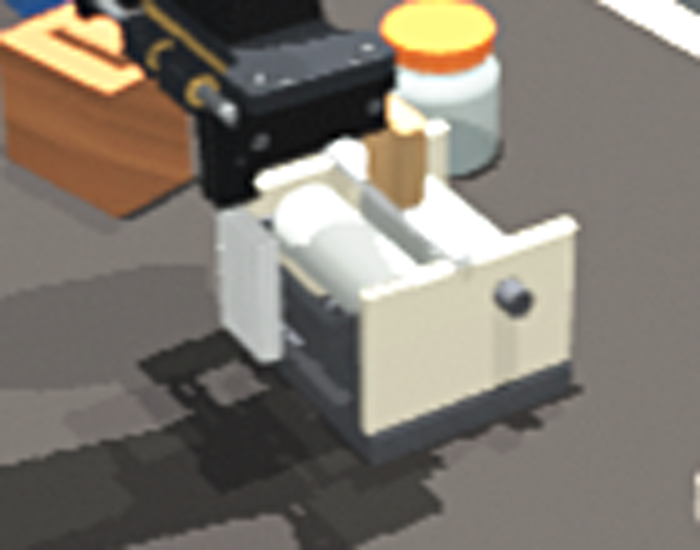

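The crop shows the gauge upright in the mill at (395,180) in crop pixels. The fingers are not clearly visible against the thumb plate at (250,280), so I check by projection.

```bash
python3 - <<'E'
from h import *
ci=camera_info('side'); K=np.array(ci['mtx']); T=np.linalg.inv(ci['extrinsics'])
a=np.radians(-3.6); ex=np.array([np.cos(a),np.sin(a),0]); ey=np.array([-ex[1],ex[0],0]); O=np.array([592.1,-138.4,0])
def pr(p):
    q=K@(T[:3,:3]@p+T[:3,3]); q=q[:2]/q[2]; return q.round(1).tolist(),((q-[215,200])*5).round().tolist()
print('TCP',pr(np.array([496.5,-132.7,99])),'up20',pr(np.array([496.5,-132.7,119])))
for y in(-22,22):
  for z in(50,120): print(y,z,pr(O-94*ex+y*ey+np.array([0,0,z])))
W=np.load('s6.npy');S=W.reshape(-1,3); M=np.c_[(S-O)@ex,(S-O)@ey,S[:,2]]
P=M[(abs(M[:,1])<22)&(M[:,0]<-60)&(M[:,0]>-130)&(M[:,2]>20)&(M[:,2]<170)]
for z in range(45,170,8):
    q=P[(P[:,2]>=z)&(P[:,2]<z+8)]
    if len(q): print(z,len(q),q[:,0].min().round(1),np.median(q[:,0]).round(1),q[:,0].max().round(1),q[:,1].min().round(),q[:,1].max().round())
E
```

```text
TCP ([260.5, 251.8], [228.0, 259.0]) up20 ([260.2, 244.9], [226.0, 224.0])
-22 50 ([266.1, 272.4], [255.0, 362.0])
-22 120 ([265.2, 248.5], [251.0, 242.0])
22 50 ([257.6, 263.7], [213.0, 318.0])
22 120 ([256.5, 240.2], [207.0, 201.0])
45 2 -90.7 -90.5 -90.3 -20.0 -11.0
53 17 -93.0 -91.8 -90.3 -18.0 14.0
61 18 -93.4 -92.2 -71.8 -20.0 15.0
69 27 -93.5 -91.7 -71.6 -21.0 17.0
77 37 -93.3 -90.5 -63.8 -21.0 19.0
85 31 -92.9 -91.0 -64.7 -22.0 18.0
93 20 -94.2 -92.0 -90.1 -20.0 14.0
101 23 -93.5 -92.0 -90.4 -20.0 15.0
109 17 -93.1 -91.9 -90.6 -21.0 11.0
117 40 -93.4 -89.2 -81.7 -22.0 15.0
133 24 -105.6 -97.3 -84.3 -14.0 3.0
141 28 -105.8 -97.5 -83.9 -14.0 10.0
149 28 -106.3 -102.1 -84.6 -14.0 10.0
157 24 -106.0 -103.1 -93.9 -13.0 9.0
165 14 -105.1 -102.9 -95.6 -15.0 7.0
```

```bash
python3 - <<'E'
from h import *
a=np.radians(-3.6); ex=np.array([np.cos(a),np.sin(a),0]); ey=np.array([-ex[1],ex[0],0]); O=np.array([592.1,-138.4,0])
W=np.load('s6.npy');S=W.reshape(-1,3); M=np.c_[(S-O)@ex,(S-O)@ey,S[:,2]]
P=M[(M[:,0]<-40)&(M[:,0]>-150)&(M[:,2]>124)&(M[:,2]<260)&(abs(M[:,1])<120)]
for y in range(-110,110,10):
    q=P[(P[:,1]>=y)&(P[:,1]<y+10)]
    if len(q): print(y,len(q),'z',np.percentile(q[:,2],[0,5,50]).round(),'x',q[:,0].min().round(),q[:,0].max().round())
img=cv2.imread('pics/s6.png'); 
o,d,T=cloud('top'); N=np.c_[(T.reshape(-1,3)-O)@ex,(T.reshape(-1,3)-O)@ey,T.reshape(-1,3)[:,2]]
im,_=read_camera('side'); print(im[236:262,252:270].mean(2).astype(int))
E
```

```text
-110 1 z [246. 246. 246.] x -119.0 -119.0
-100 308 z [208. 214. 239.] x -133.0 -57.0
-90 294 z [203. 207. 219.] x -132.0 -57.0
-80 83 z [218. 240. 248.] x -132.0 -58.0
-70 67 z [218. 220. 248.] x -129.0 -66.0
-60 140 z [217. 221. 250.] x -127.0 -70.0
-50 43 z [219. 219. 246.] x -127.0 -74.0
-40 90 z [206. 211. 225.] x -132.0 -107.0
-30 54 z [211. 216. 230.] x -133.0 -115.0
-20 125 z [136. 140. 180.] x -133.0 -85.0
-10 86 z [136. 138. 166.] x -131.0 -84.0
0 101 z [137. 146. 221.] x -133.0 -102.0
10 47 z [174. 212. 229.] x -133.0 -104.0
20 34 z [210. 215. 229.] x -133.0 -116.0
30 19 z [214. 216. 243.] x -132.0 -111.0
40 20 z [218. 220. 244.] x -126.0 -113.0
50 19 z [220. 220. 241.] x -127.0 -114.0
60 69 z [218. 222. 245.] x -132.0 -92.0
70 131 z [204. 207. 225.] x -133.0 -90.0
80 46 z [208. 210. 247.] x -132.0 -87.0
90 11 z [230. 238. 248.] x -130.0 -92.0
[[ 70  70  64  38  25  27  22  23  21  22  23  21  11  80 255 255 255 255]
 [ 73 102 105  58  26  29  23  22  22  22  22  21  11  31 166 249 249 232]
 [123 126 117  74  25  24  21  23  21  21  21  18  13  12  73 160 198 195]
 [126 126
[... 1016 characters left out ...]
185 183 189 196 194 193]
 [103 104 104 105 111 121 146 177 185 183 182 183 184 182 189 197 194 194]
 [104 102 103 102 113 122 151 182 184 183 182 183 186 184 190 197 195 196]
 [105 103 104 102 112 123 138 168 183 183 182 181 185 185 190 197 193 195]
 [104 104 103 103 112 121 137 169 183 182 181 182 185 184 190 196 195 196]
 [105 103 103 104 111 120 138 168 183 184 181 182 185 184 190 197 194 196]
 [103 104 103 104 103 111 136 169 184 182 182 182 185 185 188 195 194 196]
 [105 103 104 103 103 102 129 169 185 182 180 181 185 184 189 196 194 195]
 [104 105 104 105 102 101 124 166 184 182 180 182 184 185 189 196 193 196]
 [104 105 104 102 103 101 112 155 184 182 181 181 184 185 187 194 195 194]]
```

```bash
python3 - <<'E'
from h import *
a=np.radians(-3.6); ex=np.array([np.cos(a),np.sin(a),0]); ey=np.array([-ex[1],ex[0],0]); O=np.array([592.1,-138.4,0])
for f,tx,tz in(('w4.npy',-3,202.4),('w5.npy',-114.5,204.8)):
    S=np.load(f).reshape(-1,3); M=np.c_[(S-O)@ex,(S-O)@ey,S[:,2]]
    P=M[(abs(M[:,0]-tx)<25)&(abs(M[:,1])<80)&(M[:,2]>125)]
    print(f)
    for y in range(-70,70,7):
        q=P[(P[:,1]>=y)&(P[:,1]<y+7)]
        if len(q)>2: print(y,len(q),'z-TCP',(np.percentile(q[:,2],[1,50,99])-tz).round(1),'x',np.percentile(q[:,0],[1,99]).round(1))
# reference: fingers at start pose in the first side/top clouds
o=np.array([189.4,621.5,185.6])
for n in('top','side'):
    S=np.load(n+'.npy').reshape(-1,3); P=S[(np.hypot(S[:,0]-o[0],S[:,1]-o[1])<60)&(S[:,2]>60)]
    if len(P): print(n,len(P),np.percentile(P[:,2],[0,1,5,20,50]).round(1))
E
```

```text
w4.npy
-70 865 z-TCP [-11.5 148.  149.1] x [-27.8   0.4]
-63 823 z-TCP [-15.9 147.7 148.9] x [-28.    2.2]
-56 639 z-TCP [-16.4 139.3 157.8] x [-28.    2.2]
-49 1808 z-TCP [-14.1 151.1 161.8] x [-28.    1.4]
-42 2077 z-TCP [-13.2 151.4 161.7] x [-28.    1.5]
-35 2305 z-TCP [-40.4 150.9 161.4] x [-28.    1.3]
-28 3896 z-TCP [-62.6 129.3 160. ] x [-28.    4.9]
-21 2538 z-TCP [-66.6 133.  159. ] x [-28.    5.6]
-14 1497 z-TCP [-70.5  37.8 159. ] x [-28.    2.8]
-7 1444 z-TCP [-71.   37.7 158.3] x [-28.    2.8]
0 1490 z-TCP [-72.8  37.7 157.9] x [-28.    3.7]
7 1528 z-TCP [-72.   38.  158.8] x [-28.    3.5]
14 1750 z-TCP [-69.9  59.2 157.4] x [-28.    5.6]
21 3193 z-TCP [-65.2 113.6 148.3] x [-27.9   5.7]
28 1753 z-TCP [-51.7 131.8 148.3] x [-28.   16.5]
35 1787 z-TCP [-15.3 129.3 148.2] x [-28.   19.2]
42 1714 z-TCP [-15.9 129.1 148.3] x [-28.   20.7]
49 1172 z-TCP [-14.1 130.8 148.1] x [-28.   20.8]
56 616 z-TCP [-16.7 146.3 148. ] x [-28.   21.8]
63 2228 z-TCP [-11.3 145.2 148.2] x [-27.6  21.3]
w5.npy
-70 766 z-TCP [146.4 147.6 148.6] x [-139.2 -116.3]
-63 535 z-TCP [138.3 147.6 148.
[... 336 characters left out ...]

-14 1851 z-TCP [ 36.3  88.4 158.6] x [-139.5 -105.7]
-7 425 z-TCP [130.3 133.7 157.8] x [-139.5 -137.6]
0 440 z-TCP [130.1 133.8 157. ] x [-139.5 -137.7]
7 1783 z-TCP [ 36.8  90.6 158.6] x [-139.5 -105.6]
14 1024 z-TCP [ 38.4 131.7 148.8] x [-139.5 -125.3]
21 1207 z-TCP [128.  147.1 148.6] x [-139.5 -125.5]
28 1172 z-TCP [127.8 134.1 148.5] x [-139.5  -95.1]
35 1232 z-TCP [127.7 131.9 148.4] x [-139.5  -94.5]
42 462 z-TCP [118.3 147.5 148.6] x [-139.5  -89.6]
49 427 z-TCP [117.5 147.4 148.6] x [-139.5  -89.5]
56 401 z-TCP [117.2 147.4 148.6] x [-139.5  -89.5]
63 2247 z-TCP [119.1 145.8 148.6] x [-139.2  -89.9]
top 247 [303.  304.2 306.5 311.5 333.7]
side 2512 [220.4 227.4 251.9 368.1 448.6]
```

The fingers really end about 35 mm above the reported TCP in every view, which explains why there was no contact. I back off, go 36 mm lower, and approach again.

Emit:
apply_moves(
  rot=[
    [0, 0, 0],
    [0, 0, 0],
    [0, 0, 0],
    [0, 0, 0],
    [0, 0, 0],
  ],
  dp=[
    [22, 0, 0],
    [0, 0, 0],
    [0, 0, 18],
    [0, 0, 18],
    [0, 0, 0],
  ],
  grip=[1, 1, 1, 1, 1],
)

```text
clock: 21.12
tool_pos: [474.1, -131.1, 62.0]
ee_rot: [[-0.998, 0.064, -0.001], [0.064, 0.998, -0.0], [0.001, -0.0, -1.0]]
ft_force: [0.6, 0.1, 0.7]
finger_gap: 0.4
gripper_force: 0.0
```

Emit:
apply_moves(
  rot=[
    [0, 0, 0],
    [0, 0, 0],
    [0, 0, 0],
    [0, 0, 0],
    [0, 0, 0],
  ],
  dp=[
    [0, 0, 0],
    [-3, 0, 0],
    [-3, 0, 0],
    [0, 0, 0],
    [0, 0, 0],
  ],
  grip=[1, 1, 1, 1, 1],
)

```text
clock: 21.75
tool_pos: [480.6, -131.7, 63.0]
ee_rot: [[-0.998, 0.064, 0.001], [0.064, 0.998, 0.0], [-0.001, 0.0, -1.0]]
ft_force: [-0.0, -0.1, 0.4]
finger_gap: 0.5
gripper_force: 0.0
```

Emit:
apply_moves(
  rot=[
    [0, 0, 0],
    [0, 0, 0],
    [0, 0, 0],
    [0, 0, 0],
    [0, 0, 0],
  ],
  dp=[
    [-1, 0, 0],
    [-1, 0, 0],
    [-1, 0, 0],
    [0, 0, 0],
    [0, 0, 0],
  ],
  grip=[1, 1, 1, 1, 1],
)

```text
clock: 22.38
tool_pos: [483.5, -131.9, 62.9]
ee_rot: [[-0.998, 0.064, 0.001], [0.064, 0.998, 0.0], [-0.001, 0.0, -1.0]]
ft_force: [-0.0, -0.1, 0.5]
finger_gap: 0.2
gripper_force: 0.0
```

Emit:
apply_moves(
  rot=[
    [0, 0, 0],
    [0, 0, 0],
    [0, 0, 0],
    [0, 0, 0],
    [0, 0, 0],
  ],
  dp=[
    [-0.8, 0, 0],
    [-0.8, 0, 0],
    [-0.8, 0, 0],
    [0, 0, 0],
    [0, 0, 0],
  ],
  grip=[1, 1, 1, 1, 1],
)

```text
clock: 23.0
tool_pos: [486.0, -132.0, 62.9]
ee_rot: [[-0.998, 0.064, 0.001], [0.064, 0.998, 0.0], [-0.001, 0.0, -1.0]]
ft_force: [-0.6, -0.3, 1.1]
finger_gap: 0.5
gripper_force: 0.0
```

Emit:
apply_moves(
  rot=[
    [0, 0, 0],
    [0, 0, 0],
    [0, 0, 0],
    [0, 0, 0],
    [0, 0, 0],
  ],
  dp=[
    [-0.6, 0, 0],
    [-0.6, 0, 0],
    [-0.6, 0, 0],
    [0, 0, 0],
    [0, 0, 0],
  ],
  grip=[1, 1, 1, 1, 1],
)

```text
clock: 23.62
tool_pos: [487.3, -132.1, 62.8]
ee_rot: [[-0.998, 0.064, 0.0], [0.064, 0.998, 0.0], [-0.0, 0.0, -1.0]]
ft_force: [-2.4, 0.5, 1.2]
finger_gap: 0.1
gripper_force: 1.1
```

Contact at x≈487. I slide on gently; about 7.5 mm of travel is expected.

Emit:
apply_moves(
  rot=[
    [0, 0, 0],
    [0, 0, 0],
    [0, 0, 0],
    [0, 0, 0],
    [0, 0, 0],
  ],
  dp=[
    [-0.6, 0, 0],
    [-0.6, 0, 0],
    [-0.6, 0, 0],
    [-0.6, 0, 0],
    [0, 0, 0],
  ],
  grip=[1, 1, 1, 1, 1],
)

```text
clock: 24.25
tool_pos: [488.8, -132.2, 62.7]
ee_rot: [[-0.998, 0.064, -0.002], [0.064, 0.998, 0.001], [0.002, 0.001, -1.0]]
ft_force: [-5.6, 0.5, 4.6]
finger_gap: 0.4
gripper_force: 2.9
```

Emit:
apply_moves(
  rot=[
    [0, 0, 0],
    [0, 0, 0],
    [0, 0, 0],
    [0, 0, 0],
    [0, 0, 0],
  ],
  dp=[
    [-0.5, 0, 0],
    [-0.5, 0, 0],
    [-0.5, 0, 0],
    [-0.5, 0, 0],
    [0, 0, 0],
  ],
  grip=[1, 1, 1, 1, 1],
)

```text
clock: 24.88
tool_pos: [490.8, -132.3, 62.7]
ee_rot: [[-0.998, 0.064, -0.002], [0.064, 0.998, 0.001], [0.002, 0.001, -1.0]]
ft_force: [-5.7, 0.5, 4.0]
finger_gap: 0.7
gripper_force: 2.9
```

Emit:
apply_moves(
  rot=[
    [0, 0, 0],
    [0, 0, 0],
    [0, 0, 0],
    [0, 0, 0],
    [0, 0, 0],
  ],
  dp=[
    [-0.4, 0, 0],
    [-0.4, 0, 0],
    [-0.4, 0, 0],
    [-0.4, 0, 0],
    [-0.4, 0, 0],
  ],
  grip=[1, 1, 1, 1, 1],
)

```text
clock: 25.5
tool_pos: [492.6, -132.4, 62.8]
ee_rot: [[-0.998, 0.064, -0.002], [0.064, 0.998, 0.001], [0.002, 0.001, -1.0]]
ft_force: [-6.7, 0.6, 5.0]
finger_gap: 0.6
gripper_force: 3.3
```

Emit:
apply_moves(
  rot=[
    [0, 0, 0],
    [0, 0, 0],
    [0, 0, 0],
    [0, 0, 0],
    [0, 0, 0],
  ],
  dp=[
    [-0.3, 0, 0],
    [-0.3, 0, 0],
    [-0.3, 0, 0],
    [-0.3, 0, 0],
    [0, 0, 0],
  ],
  grip=[1, 1, 1, 1, 1],
)

```text
clock: 26.12
tool_pos: [493.7, -132.5, 62.7]
ee_rot: [[-0.998, 0.064, -0.002], [0.064, 0.998, 0.001], [0.002, 0.001, -1.0]]
ft_force: [-6.5, 0.1, 4.4]
finger_gap: 0.5
gripper_force: 3.2
```

Emit:
apply_moves(
  rot=[
    [0, 0, 0],
    [0, 0, 0],
    [0, 0, 0],
    [0, 0, 0],
    [0, 0, 0],
  ],
  dp=[
    [-0.25, 0, 0],
    [-0.25, 0, 0],
    [-0.25, 0, 0],
    [-0.25, 0, 0],
    [0, 0, 0],
  ],
  grip=[1, 1, 1, 1, 1],
)

```text
clock: 26.75
tool_pos: [494.7, -132.6, 62.7]
ee_rot: [[-0.998, 0.064, -0.002], [0.064, 0.998, 0.001], [0.002, 0.001, -1.0]]
ft_force: [-5.7, 1.2, 3.9]
finger_gap: 0.7
gripper_force: 3.3
```

Emit:
apply_moves(
  rot=[
    [0, 0, 0],
    [0, 0, 0],
    [0, 0, 0],
    [0, 0, 0],
  ],
  dp=[
    [-0.25, 0, 0],
    [-0.25, 0, 0],
    [-0.25, 0, 0],
    [0, 0, 0],
  ],
  grip=[1, 1, 1, 1],
)

```text
clock: 27.25
tool_pos: [495.1, -132.6, 62.7]
ee_rot: [[-0.998, 0.064, -0.003], [0.064, 0.998, 0.001], [0.003, 0.001, -1.0]]
ft_force: [-8.3, 0.5, 6.2]
finger_gap: 0.6
gripper_force: 3.8
```

The nip begins (8.3 N). I take small steps towards about 11 N in total.

Emit:
apply_moves(
  rot=[
    [0, 0, 0],
    [0, 0, 0],
    [0, 0, 0],
  ],
  dp=[
    [-0.25, 0, 0],
    [-0.15, 0, 0],
    [0, 0, 0],
  ],
  grip=[1, 1, 1],
)

```text
clock: 27.62
tool_pos: [495.2, -132.6, 62.7]
ee_rot: [[-0.998, 0.064, -0.004], [0.064, 0.998, 0.001], [0.004, 0.001, -1.0]]
ft_force: [-8.8, 0.9, 7.4]
finger_gap: 0.2
gripper_force: 4.2
```

Emit:
apply_moves(
  rot=[
    [0, 0, 0],
    [0, 0, 0],
    [0, 0, 0],
  ],
  dp=[
    [-0.2, 0, 0],
    [-0.2, 0, 0],
    [0, 0, 0],
  ],
  grip=[1, 1, 1],
)

```text
clock: 28.0
tool_pos: [495.3, -132.6, 62.7]
ee_rot: [[-0.998, 0.064, -0.004], [0.064, 0.998, 0.001], [0.004, 0.001, -1.0]]
ft_force: [-9.2, 0.7, 8.3]
finger_gap: 0.4
gripper_force: 4.7
```

Emit:
apply_moves(
  rot=[
    [0, 0, 0],
  ],
  dp=[
    [0, 0, 0],
  ],
  grip=[1],
)

```text
clock: 28.12
tool_pos: [495.2, -132.6, 62.7]
ee_rot: [[-0.998, 0.064, -0.004], [0.064, 0.998, 0.001], [0.004, 0.001, -1.0]]
ft_force: [-9.7, 2.1, 7.0]
finger_gap: 0.4
gripper_force: 4.6
```

Emit:
apply_moves(
  rot=[
    [0, 0, 0],
    [0, 0, 0],
    [0, 0, 0],
    [0, 0, 0],
  ],
  dp=[
    [-0.2, 0, 0],
    [-0.2, 0, 0],
    [-0.2, 0, 0],
    [0, 0, 0],
  ],
  grip=[1, 1, 1, 1],
)

```text
clock: 28.62
tool_pos: [495.6, -132.6, 62.6]
ee_rot: [[-0.998, 0.064, -0.005], [0.064, 0.998, 0.001], [0.005, 0.001, -1.0]]
ft_force: [-10.3, 0.4, 7.8]
finger_gap: 0.6
gripper_force: 4.8
```

Emit:
apply_moves(
  rot=[
    [0, 0, 0],
  ],
  dp=[
    [0, 0, 0],
  ],
  grip=[1],
)

```text
clock: 28.75
tool_pos: [495.6, -132.6, 62.6]
ee_rot: [[-0.998, 0.064, -0.005], [0.064, 0.998, 0.001], [0.005, 0.001, -1.0]]
ft_force: [-9.5, 1.3, 7.5]
finger_gap: 0.3
gripper_force: 4.8
```

Emit:
apply_moves(
  rot=[
    [0, 0, 0],
    [0, 0, 0],
    [0, 0, 0],
    [0, 0, 0],
  ],
  dp=[
    [-0.2, 0, 0],
    [-0.2, 0, 0],
    [-0.2, 0, 0],
    [0, 0, 0],
  ],
  grip=[1, 1, 1, 1],
)

```text
clock: 29.25
tool_pos: [495.7, -132.6, 62.5]
ee_rot: [[-0.998, 0.064, -0.006], [0.064, 0.998, 0.002], [0.006, 0.001, -1.0]]
ft_force: [-10.4, 0.9, 8.1]
finger_gap: 0.4
gripper_force: 5.5
```

Emit:
apply_moves(
  rot=[
    [0, 0, 0],
  ],
  dp=[
    [0, 0, 0],
  ],
  grip=[1],
)

```text
clock: 29.38
tool_pos: [495.7, -132.6, 62.6]
ee_rot: [[-0.998, 0.065, -0.006], [0.065, 0.998, 0.002], [0.006, 0.001, -1.0]]
ft_force: [-10.1, 1.8, 9.0]
finger_gap: 0.3
gripper_force: 5.5
```

Emit:
apply_moves(
  rot=[
    [0, 0, 0],
    [0, 0, 0],
    [0, 0, 0],
    [0, 0, 0],
  ],
  dp=[
    [-0.2, 0, 0],
    [-0.2, 0, 0],
    [0, 0, 0],
    [0, 0, 0],
  ],
  grip=[1, 1, 1, 1],
)

```text
clock: 29.88
tool_pos: [495.8, -132.6, 62.6]
ee_rot: [[-0.998, 0.065, -0.007], [0.065, 0.998, 0.002], [0.007, 0.001, -1.0]]
ft_force: [-11.3, 2.0, 9.9]
finger_gap: 0.2
gripper_force: 5.9
```

Emit:
apply_moves(
  rot=[
    [0, 0, 0],
  ],
  dp=[
    [0, 0, 0],
  ],
  grip=[1],
)

```text
clock: 30.0
tool_pos: [495.8, -132.7, 62.6]
ee_rot: [[-0.998, 0.065, -0.007], [0.065, 0.998, 0.002], [0.007, 0.001, -1.0]]
ft_force: [-12.1, 2.2, 9.8]
finger_gap: 0.2
gripper_force: 5.9
```

About 11.5 N in total, so a nip of roughly 5 N. I let go, back off and rise.

Emit:
apply_moves(
  rot=[
    [0, 0, 0],
    [0, 0, 0],
    [0, 0, 0],
    [0, 0, 0],
    [0, 0, 0],
  ],
  dp=[
    [1, 0, 0],
    [2, 0, 0],
    [4, 0, 0],
    [10, 0, 0],
    [8, 0, 0],
  ],
  grip=[1, 1, 1, 1, 1],
)

```text
clock: 30.62
tool_pos: [474.2, -131.3, 63.0]
ee_rot: [[-0.998, 0.064, 0.002], [0.064, 0.998, 0.0], [-0.002, 0.0, -1.0]]
ft_force: [0.1, -0.1, -0.0]
finger_gap: 0.3
gripper_force: 0.0
```

Emit:
apply_moves(
  rot=[
    [0, 0, 0],
    [0, 0, 0],
    [0, 0, 0],
    [0, 0, 0],
    [0, 0, 0],
  ],
  dp=[
    [0, 0, -30],
    [0, 0, -40],
    [0, 0, -40],
    [-30, 0, -10],
    [-45, 0, 0],
  ],
  grip=[0.5, 0, 0, 0, 0],
)

```text
clock: 31.25
tool_pos: [550.7, -136.3, 185.4]
ee_rot: [[-0.998, 0.064, 0.006], [0.064, 0.998, 0.001], [-0.006, 0.002, -1.0]]
ft_force: [-0.0, 0.4, 1.0]
finger_gap: 42.6
gripper_force: 0.0
```

Emit:
apply_moves(
  rot=[
    [0, 0, 0],
    [0, 0, 0],
    [0, 0, 0],
    [0, 0, 0],
    [0, 0, 0],
  ],
  dp=[
    [-40, 0, 0],
    [0, 0, 0],
    [0, 0, 0],
    [0, 0, 0],
    [0, 0, 0],
  ],
  grip=[0, 0, 0, 0, 0],
)

```text
clock: 31.88
tool_pos: [588.6, -138.7, 183.6]
ee_rot: [[-0.998, 0.064, 0.002], [0.064, 0.998, 0.001], [-0.002, 0.001, -1.0]]
ft_force: [0.2, -0.3, 1.1]
finger_gap: 85.7
gripper_force: 0.0
```

```bash
python3 - <<'E'
from h import *
to([592.7,-139.3,90],86.4)
img,d,W=wcloud(); cv2.imwrite('pics/w7.png',img)
a=np.radians(-3.6); ex=np.array([np.cos(a),np.sin(a),0]); ey=np.array([-ex[1],ex[0],0]); O=np.array([592.1,-138.4,0])
S=W.reshape(-1,3);M=np.c_[(S-O)@ex,(S-O)@ey,S[:,2]]; C=img.reshape(-1,3)
def rect(m,n):
    P=M[m]
    if len(P)>3: c,s,a=cv2.minAreaRect(P[:,:2].astype(np.float32)); print(n,len(P),P.mean(0).round(1),np.round(c,1),np.round(s,1),round(a,1))
i=(abs(M[:,0])<30)&(abs(M[:,1])<80)
rect(i&(abs(M[:,1])<28)&(M[:,2]>149)&(M[:,2]<160),'handle')
rect(i&(abs(M[:,0])<15)&(M[:,2]>103)&(M[:,2]<112),'bar')
rect((abs(M[:,1])<30)&(abs(M[:,0]+84)<20)&(M[:,2]>114)&(M[:,2]<125),'thumb')
E
```

```text
{'clock': 31.875, 'tool_pos': [588.645, -138.68, 183.601], 'ee_rot': [[-0.998, 0.064, 0.002], [0.064, 0.998, 0.001], [-0.002, 0.001, -1.0]], 'ft_force': [0.191, -0.268, 1.126], 'finger_gap': 85.69, 'gripper_force': 0.0}
dp [-3.93, -0.45, 93.61] dist 93.7
rot [0.001, 0.0017, -0.0016]
dp in target axes [-4.09, -0.36, 93.6]
handle 1099 [1.000e-01 6.000e-01 1.546e+02] [1.  0.8] [15.4 39.9] 0.1
bar 1469 [  0.4   0.3 107. ] [0.6 0.5] [ 13.6 129.5] 0.0
thumb 820 [-80.2  -0.7 118.5] [-80.2  -0.5] [44.2 11.5] 89.9
```

View pics/w7.png

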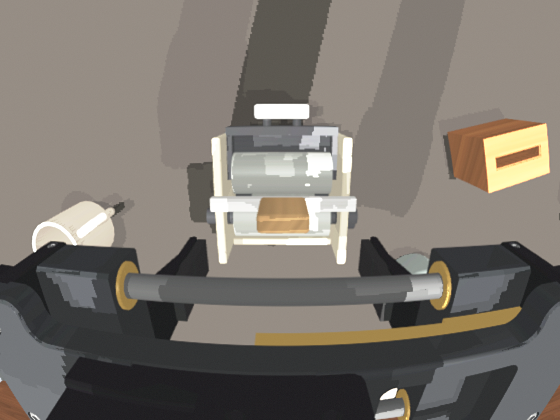

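The view shows the gauge upright and seated across the plates (bar at (283,204), level, at 107 mm). The thumb plate has advanced 7.6 mm. I go down around the handle, deeper this time.

Emit:
apply_moves(
  rot=[
    [0, 0, 0],
    [0, 0, 0],
    [0, 0, 0],
    [0, 0, 0],
    [0, 0, 0],
  ],
  dp=[
    [-4.2, 1, 0],
    [0, 0, 15],
    [0, 0, 20],
    [0, 0, 20],
    [0, 0, 10],
  ],
  grip=[0, 0, 0, 0, 0],
)

```text
clock: 32.55
tool_pos: [592.2, -137.6, 115.4]
ee_rot: [[-0.998, 0.064, -0.002], [0.064, 0.998, 0.0], [0.002, 0.0, -1.0]]
ft_force: [0.0, 0.2, 0.0]
finger_gap: 87.2
gripper_force: 0.0
```

Emit:
apply_moves(
  rot=[
    [0, 0, 0],
    [0, 0, 0],
    [0, 0, 0],
    [0, 0, 0],
    [0, 0, 0],
  ],
  dp=[
    [0, 0, 10],
    [0, 0, 10],
    [0, 0, 8],
    [0, 0, 0],
    [0, 0, 0],
  ],
  grip=[0, 0, 0, 0, 0],
)

```text
clock: 33.17
tool_pos: [593.8, -138.0, 90.4]
ee_rot: [[-0.998, 0.064, 0.002], [0.064, 0.998, 0.0], [-0.002, 0.0, -1.0]]
ft_force: [-1.0, 0.0, -0.6]
finger_gap: 86.9
gripper_force: 0.0
```

Emit:
apply_moves(
  rot=[
    [0, 0, 0],
    [0, 0, 0],
    [0, 0, 0],
    [0, 0, 0],
    [0, 0, 0],
  ],
  dp=[
    [0, 0, 0],
    [0, 0, 0],
    [0, 0, 0],
    [0, 0, 0],
    [0, 0, 0],
  ],
  grip=[0.45, 0.45, 0.45, 0.45, 0.45],
  grip_force=25,
)

```text
clock: 33.8
tool_pos: [593.5, -137.9, 90.1]
ee_rot: [[-0.998, 0.064, 0.001], [0.064, 0.998, 0.0], [-0.001, 0.0, -1.0]]
ft_force: [-0.6, -0.2, -0.4]
finger_gap: 49.9
gripper_force: 0.0
```

Emit:
apply_moves(
  rot=[
    [0, 0, 0],
    [0, 0, 0],
    [0, 0, 0],
    [0, 0, 0],
    [0, 0, 0],
  ],
  dp=[
    [0, 0, 0],
    [0, 0, 0],
    [0, 0, 0],
    [0, 0, 0],
    [0, 0, 0],
  ],
  grip=[0.7, 0.7, 0.7, 0.7, 0.7],
)

```text
clock: 34.42
tool_pos: [593.5, -138.7, 90.1]
ee_rot: [[-0.998, 0.065, 0.001], [0.065, 0.998, -0.001], [-0.001, -0.001, -1.0]]
ft_force: [0.0, -3.6, 0.0]
finger_gap: 40.2
gripper_force: 25.0
```

Emit:
apply_moves(
  rot=[
    [0, 0, 0],
    [0, 0, 0],
    [0, 0, 0],
    [0, 0, 0],
    [0, 0, 0],
  ],
  dp=[
    [0, -0.7, 0],
    [0, 0, 0],
    [0, 0, -1],
    [0, 0, -1.5],
    [0, 0, -2],
  ],
  grip=[0.7, 0.7, 0.7, 0.7, 0.7],
  grip_force=35,
)

```text
clock: 35.05
tool_pos: [593.4, -137.6, 93.9]
ee_rot: [[-0.998, 0.064, 0.0], [0.064, 0.998, 0.001], [-0.0, 0.001, -1.0]]
ft_force: [2.2, -1.0, -6.8]
finger_gap: 39.8
gripper_force: 35.0
```

Emit:
apply_moves(
  rot=[
    [0, 0, 0],
    [0, 0, 0],
    [0, 0, 0],
    [0, 0, 0],
    [0, 0, 0],
  ],
  dp=[
    [0, 0, -2],
    [0, 0, -2],
    [0, 0, -2],
    [0, 0, -2],
    [0, 0, -2],
  ],
  grip=[0.7, 0.7, 0.7, 0.7, 0.7],
)

```text
clock: 35.67
tool_pos: [593.4, -138.3, 104.6]
ee_rot: [[-0.998, 0.064, 0.001], [0.064, 0.998, 0.0], [-0.001, 0.001, -1.0]]
ft_force: [1.3, 1.0, -6.9]
finger_gap: 39.7
gripper_force: 35.0
```

Emit:
apply_moves(
  rot=[
    [0, 0, 0],
    [0, 0, 0],
    [0, 0, 0],
    [0, 0, 0],
    [0, 0, 0],
  ],
  dp=[
    [0, 0, -2],
    [0, 0, -2],
    [0, 0, -2],
    [0, 0, -2],
    [0, 0, -2],
  ],
  grip=[0.7, 0.7, 0.7, 0.7, 0.7],
)

```text
clock: 36.3
tool_pos: [593.4, -138.9, 114.7]
ee_rot: [[-0.998, 0.064, 0.001], [0.064, 0.998, -0.0], [-0.001, -0.0, -1.0]]
ft_force: [1.2, -0.0, -7.2]
finger_gap: 39.6
gripper_force: 35.0
```

Emit:
apply_moves(
  rot=[
    [0, 0, 0],
    [0, 0, 0],
    [0, 0, 0],
    [0, 0, 0],
    [0, 0, 0],
  ],
  dp=[
    [0, 0, -2.5],
    [0, 0, -2.5],
    [0, 0, -2.5],
    [0, 0, -2.5],
    [0, 0, -2.5],
  ],
  grip=[0.7, 0.7, 0.7, 0.7, 0.7],
)

```text
clock: 36.92
tool_pos: [593.5, -138.6, 127.2]
ee_rot: [[-0.998, 0.064, 0.001], [0.064, 0.998, 0.0], [-0.001, 0.0, -1.0]]
ft_force: [0.7, 0.3, -6.6]
finger_gap: 39.5
gripper_force: 35.0
```

Emit:
apply_moves(
  rot=[
    [0, 0, 0],
    [0, 0, 0],
    [0, 0, 0],
    [0, 0, 0],
    [0, 0, 0],
  ],
  dp=[
    [0, 0, -2.5],
    [0, 0, -2.5],
    [0, 0, -2.5],
    [0, 0, -2.5],
    [0, 0, -2.5],
  ],
  grip=[0.7, 0.7, 0.7, 0.7, 0.7],
)

```text
clock: 37.55
tool_pos: [593.4, -138.7, 140.0]
ee_rot: [[-0.998, 0.064, 0.001], [0.064, 0.998, 0.0], [-0.001, 0.0, -1.0]]
ft_force: [0.3, -0.3, -2.3]
finger_gap: 39.8
gripper_force: 35.0
```

Emit:
apply_moves(
  rot=[
    [0, 0, 0],
    [0, 0, 0],
    [0, 0, 0],
    [0, 0, 0],
    [0, 0, 0],
  ],
  dp=[
    [0, 0, -3],
    [0, 0, -4],
    [0, 0, -6],
    [0, 0, -8],
    [0, 0, -8],
  ],
  grip=[0.7, 0.7, 0.7, 0.7, 0.7],
)

```text
clock: 38.17
tool_pos: [593.6, -138.7, 169.3]
ee_rot: [[-0.998, 0.064, 0.001], [0.064, 0.998, 0.0], [-0.001, 0.0, -1.0]]
ft_force: [1.4, -0.4, -0.7]
finger_gap: 39.6
gripper_force: 35.0
```

Emit:
apply_moves(
  rot=[
    [0, 0, 0],
    [0, 0, 0],
    [0, 0, 0],
    [0, 0, 0],
    [0, 0, 0],
  ],
  dp=[
    [0, 0, -15],
    [0, 0, -15],
    [0, 0, -8],
    [0, 0, 0],
    [0, 0, 0],
  ],
  grip=[0.7, 0.7, 0.7, 0.7, 0.7],
)

```text
clock: 38.8
tool_pos: [593.1, -138.5, 206.0]
ee_rot: [[-0.998, 0.064, 0.0], [0.064, 0.998, 0.0], [-0.0, 0.0, -1.0]]
ft_force: [1.2, -0.7, -2.4]
finger_gap: 39.5
gripper_force: 35.0
```

```bash
python3 - <<'E'
from h import *
to([561.3,129.5,205],102.4)
E
```

```text
{'clock': 38.8, 'tool_pos': [593.052, -138.532, 206.048], 'ee_rot': [[-0.998, 0.064, 0.0], [0.064, 0.998, 0.0], [-0.0, 0.0, -1.0]], 'ft_force': [1.216, -0.658, -2.439], 'finger_gap': 39.474, 'gripper_force': 34.972}
dp [48.85, 265.45, 1.12] dist 269.9
rot [0.0003, 0.0, -0.2805]
dp in target axes [-26.55, 268.6, 1.05]
```

The drag was about 5 N until the thin tip, and the gauge is now clear. I carry it back to the stand.

Emit:
apply_moves(
  rot=[
    [0, 0, -0.14],
    [0, 0, -0.1405],
    [0, 0, 0],
    [0, 0, 0],
    [0, 0, 0],
  ],
  dp=[
    [0, 0, 0],
    [0, 0, 0],
    [-5, 45, 0],
    [-6, 50, 0],
    [-6, 50, 0],
  ],
  grip=[0.7, 0.7, 0.7, 0.7, 0.7],
)

```text
clock: 39.42
tool_pos: [578.2, 8.0, 205.8]
ee_rot: [[-0.977, -0.214, -0.0], [-0.214, 0.977, 0.0], [0.0, 0.0, -1.0]]
ft_force: [0.8, 0.5, -0.9]
finger_gap: 39.6
gripper_force: 35.0
```

Emit:
apply_moves(
  rot=[
    [0, 0, 0],
    [0, 0, 0],
    [0, 0, 0],
    [0, 0, 0],
    [0, 0, 0],
  ],
  dp=[
    [-5, 50, 0],
    [-4, 50, 0],
    [-0.5, 23.6, 0],
    [0, 0, 0],
    [0, 0, 0],
  ],
  grip=[0.7, 0.7, 0.7, 0.7, 0.7],
)

```text
clock: 40.05
tool_pos: [561.7, 127.5, 206.2]
ee_rot: [[-0.977, -0.213, 0.001], [-0.213, 0.977, -0.001], [-0.0, -0.001, -1.0]]
ft_force: [-0.4, -0.1, -1.0]
finger_gap: 39.8
gripper_force: 35.0
```

Emit:
apply_moves(
  rot=[
    [0, 0, 0],
    [0, 0, 0],
    [0, 0, 0],
  ],
  dp=[
    [0, 0, 10],
    [0, 0, 10],
    [0, 0, 0],
  ],
  grip=[0.7, 0.7, 0.7],
)

```text
clock: 40.42
tool_pos: [560.7, 128.6, 185.0]
ee_rot: [[-0.977, -0.214, -0.002], [-0.214, 0.977, -0.001], [0.002, -0.0, -1.0]]
ft_force: [0.2, -0.7, -2.3]
finger_gap: 39.9
gripper_force: 35.0
```

```bash
python3 - <<'E'
from h import *
to([561.3,129.5,186],102.4)
img,d,W=wcloud(); cv2.imwrite('pics/w8.png',img)
a=np.radians(12.4); ex=np.array([np.cos(a),np.sin(a),0]); ey=np.array([-ex[1],ex[0],0]); O=np.array([561.3,129.5,0])
S=W.reshape(-1,3);M=np.c_[(S-O)@ex,(S-O)@ey,S[:,2]]; C=img.reshape(-1,3).astype(int)
def rect(m,n):
    P=M[m]
    if len(P)>3: c,s,a=cv2.minAreaRect(P[:,:2].astype(np.float32)); print(n,len(P),P.mean(0).round(1),np.round(c,1),np.round(s,1),round(a,1))
i=(abs(M[:,0])<45)&(abs(M[:,1])<80)
rect(i&(abs(M[:,0])<12)&(M[:,2]>192)&(M[:,2]<208)&(C.min(1)>110),'bar')
rect(i&(abs(M[:,1])<20)&(M[:,2]>245)&(M[:,2]<258)&(C[:,2]-C[:,0]>30),'handle')
rect(i&(M[:,2]>79)&(M[:,2]<88)&(C[:,2]-C[:,0]>40),'block')
E
```

```text
{'clock': 40.425, 'tool_pos': [560.724, 128.567, 184.958], 'ee_rot': [[-0.977, -0.214, -0.002], [-0.214, 0.977, -0.001], [0.002, -0.0, -1.0]], 'ft_force': [0.171, -0.723, -2.264], 'finger_gap': 39.893, 'gripper_force': 34.972}
dp [-0.76, 0.79, -1.04] dist 1.5
rot [-0.0004, -0.0018, -0.001]
dp in target axes [-0.76, 0.79, -1.04]
bar 2920 [-3.100e+00  2.000e-01  2.011e+02] [-1.7  0.2] [130.5  14.5] 89.8
handle 1197 [-6.200e+00  2.000e-01  2.489e+02] [-5.6  0.2] [39.6  6.6] 89.8
block 3788 [-10.2   0.3  82.6] [0.5 0. ] [100.1  61.5] 89.5
```

View pics/w8.png

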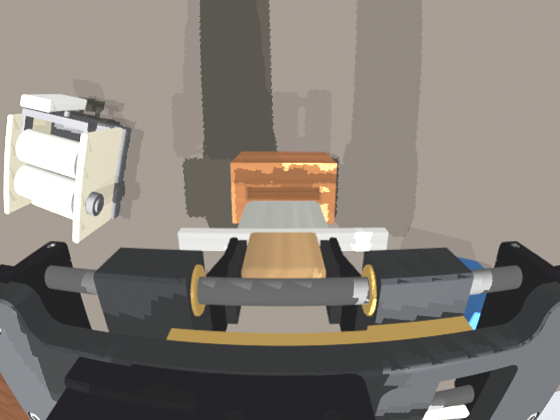

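The view shows the slot in line with the blade (slot at (284,190), gauge at (284,240)). I shift +1.7 mm in x and lower it.

Emit:
apply_moves(
  rot=[
    [0, 0, 0],
    [0, 0, 0],
    [0, 0, 0],
    [0, 0, 0],
    [0, 0, 0],
  ],
  dp=[
    [-1.6, 0, 5],
    [0, 0, 10],
    [0, 0, 8],
    [0, 0, 0],
    [0, 0, 0],
  ],
  grip=[0.7, 0.7, 0.7, 0.7, 0.7],
)

```text
clock: 41.1
tool_pos: [563.3, 129.8, 163.7]
ee_rot: [[-0.977, -0.215, 0.001], [-0.215, 0.977, 0.0], [-0.001, -0.0, -1.0]]
ft_force: [0.3, 0.3, -1.6]
finger_gap: 39.5
gripper_force: 35.0
```

Emit:
apply_moves(
  rot=[
    [0, 0, 0],
    [0, 0, 0],
    [0, 0, 0],
    [0, 0, 0],
    [0, 0, 0],
  ],
  dp=[
    [0, 0, 6],
    [0, 0, 6],
    [0, 0, 6],
    [0, 0, 6],
    [0, 0, 0],
  ],
  grip=[0.7, 0.7, 0.7, 0.7, 0.7],
)

```text
clock: 41.72
tool_pos: [562.7, 129.7, 138.8]
ee_rot: [[-0.977, -0.215, -0.0], [-0.215, 0.977, -0.0], [0.0, -0.0, -1.0]]
ft_force: [-0.3, -1.0, -2.0]
finger_gap: 39.8
gripper_force: 35.0
```

Emit:
apply_moves(
  rot=[
    [0, 0, 0],
    [0, 0, 0],
    [0, 0, 0],
    [0, 0, 0],
    [0, 0, 0],
  ],
  dp=[
    [0, 0, 8],
    [0, 0, 8],
    [0, 0, 8],
    [0, 0, 8],
    [0, 0, 0],
  ],
  grip=[0.7, 0.7, 0.7, 0.7, 0.7],
)

```text
clock: 42.35
tool_pos: [562.6, 129.6, 106.5]
ee_rot: [[-0.977, -0.215, -0.001], [-0.215, 0.977, -0.001], [0.001, -0.0, -1.0]]
ft_force: [0.2, 0.1, -1.9]
finger_gap: 40.0
gripper_force: 35.0
```

Emit:
apply_moves(
  rot=[
    [0, 0, 0],
    [0, 0, 0],
    [0, 0, 0],
    [0, 0, 0],
    [0, 0, 0],
  ],
  dp=[
    [0, 0, 10],
    [0, 0, 10],
    [0, 0, 8],
    [0, 0, 0],
    [0, 0, 0],
  ],
  grip=[0.7, 0.7, 0.7, 0.7, 0.7],
)

```text
clock: 42.98
tool_pos: [563.5, 129.8, 79.8]
ee_rot: [[-0.977, -0.215, 0.001], [-0.215, 0.977, 0.0], [-0.001, -0.0, -1.0]]
ft_force: [0.7, -0.5, -1.0]
finger_gap: 39.4
gripper_force: 35.0
```

Emit:
apply_moves(
  rot=[
    [0, 0, 0],
    [0, 0, 0],
    [0, 0, 0],
    [0, 0, 0],
    [0, 0, 0],
  ],
  dp=[
    [0, 0, 1],
    [0, 0, 1],
    [0, 0, 1],
    [0, 0, 0.5],
    [0, 0, 0],
  ],
  grip=[0.7, 0.7, 0.7, 0.7, 0.7],
)

```text
clock: 43.6
tool_pos: [563.2, 129.7, 76.0]
ee_rot: [[-0.977, -0.215, 0.001], [-0.215, 0.977, 0.0], [-0.001, -0.0, -1.0]]
ft_force: [0.1, 0.7, -2.0]
finger_gap: 39.7
gripper_force: 35.0
```

Emit:
apply_moves(
  rot=[
    [0, 0, 0],
    [0, 0, 0],
    [0, 0, 0],
    [0, 0, 0],
    [0, 0, 0],
  ],
  dp=[
    [0, 0, 0.6],
    [0, 0, 0.6],
    [0, 0, 0.6],
    [0, 0, 0.4],
    [0, 0, 0],
  ],
  grip=[0.7, 0.7, 0.7, 0.7, 0.7],
)

```text
clock: 44.22
tool_pos: [563.3, 129.8, 74.0]
ee_rot: [[-0.977, -0.215, 0.001], [-0.215, 0.977, 0.0], [-0.001, 0.0, -1.0]]
ft_force: [-1.1, -0.6, -1.3]
finger_gap: 39.3
gripper_force: 35.0
```

Emit:
apply_moves(
  rot=[
    [0, 0, 0],
    [0, 0, 0],
    [0, 0, 0],
    [0, 0, 0],
  ],
  dp=[
    [0, 0, 0.4],
    [0, 0, 0.4],
    [0, 0, 0.4],
    [0, 0, 0],
  ],
  grip=[0.7, 0.7, 0.7, 0.7],
)

```text
clock: 44.72
tool_pos: [563.4, 129.7, 73.8]
ee_rot: [[-0.977, -0.215, 0.001], [-0.215, 0.977, 0.001], [-0.001, 0.0, -1.0]]
ft_force: [-3.0, -1.4, 6.6]
finger_gap: 39.8
gripper_force: 34.9
```

The gauge is seated (6.6 N upward). I relax, release, rise, and verify.

Emit:
apply_moves(
  rot=[
    [0, 0, 0],
    [0, 0, 0],
    [0, 0, 0],
    [0, 0, 0],
    [0, 0, 0],
  ],
  dp=[
    [0, 0, -0.6],
    [0, 0, 0],
    [0, 0, 0],
    [0, 0, 0],
    [0, 0, 0],
  ],
  grip=[0.7, 0.3, 0, 0, 0],
)

```text
clock: 45.35
tool_pos: [563.3, 129.8, 73.1]
ee_rot: [[-0.977, -0.215, 0.001], [-0.215, 0.977, 0.0], [-0.001, -0.0, -1.0]]
ft_force: [0.7, 0.0, 0.6]
finger_gap: 71.8
gripper_force: 0.0
```

Emit:
apply_moves(
  rot=[
    [0, 0, 0],
    [0, 0, 0],
    [0, 0, 0],
    [0, 0, 0],
    [0, 0, 0],
  ],
  dp=[
    [0, 0, 0],
    [0, 0, -10],
    [0, 0, -25],
    [0, 0, -35],
    [0, 0, -35],
  ],
  grip=[0, 0, 0, 0, 0],
)

```text
clock: 45.98
tool_pos: [563.3, 129.7, 180.1]
ee_rot: [[-0.977, -0.215, 0.002], [-0.215, 0.977, 0.0], [-0.002, -0.0, -1.0]]
ft_force: [0.1, -0.5, -0.0]
finger_gap: 87.3
gripper_force: 0.0
```

Emit:
apply_moves(
  rot=[
    [0, 0, 0],
    [0, 0, 0],
    [0, 0, 0],
    [0, 0, 0],
    [0, 0, 0],
  ],
  dp=[
    [0, 0, -20],
    [0, 0, 0],
    [0, 0, 0],
    [0, 0, 0],
    [0, 0, 0],
  ],
  grip=[0, 0, 0, 0, 0],
)

```text
clock: 46.6
tool_pos: [562.7, 129.6, 197.3]
ee_rot: [[-0.977, -0.215, -0.001], [-0.215, 0.977, -0.0], [0.001, -0.0, -1.0]]
ft_force: [-0.5, -0.2, -0.1]
finger_gap: 86.9
gripper_force: 0.0
```

```bash
python3 - <<'E'
from h import *
st()
img,d,W=wcloud(); cv2.imwrite('pics/w9.png',img)
S=W.reshape(-1,3); C=img.reshape(-1,3).astype(int); near=np.hypot(S[:,0]-561,S[:,1]-129)<80
def rect(m,n):
    P=S[m]
    if len(P)>3: c,s,a=cv2.minAreaRect(P[:,:2].astype(np.float32)); print(n,len(P),P.mean(0).round(1),np.round(c,1),np.round(s,1),round(a,1))
rect(near&(S[:,2]>132)&(S[:,2]<146),'handle top')
rect(near&(S[:,2]>87)&(S[:,2]<97)&(C.min(1)>130),'bar')
E
```

```text
{'clock': 46.6, 'tool_pos': [562.695, 129.617, 197.341], 'ee_rot': [[-0.977, -0.215, -0.001], [-0.215, 0.977, -0.0], [0.001, -0.0, -1.0]], 'ft_force': [-0.452, -0.183, -0.071], 'finger_gap': 86.923, 'gripper_force': 0.0}
handle top 929 [561.8 130.8 138.1] [562.5 131. ] [15.7 39.4] 12.1
bar 1157 [562.4 130.2  90.6] [562.1 130.4] [ 13.5 130.8] 12.3
```

View pics/w9.png

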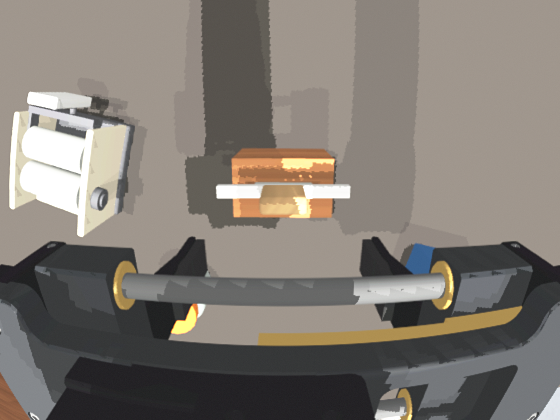

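The gauge stands upright and fully down in its stand (bar at (284,191), same heights as at the start). The fingers are clear, so I hand in.

```bash
python3 -c "
from plant import finish_job
print(finish_job())"
```

```text
the job is handed in; nothing more can be done
None
```

The job is handed in: I set the rollers to an estimated 5 N nip (11–12 N push at the plate), drew the gauge out against about 5 N of drag, and put it back fully down in its stand, leaving the jar, carton and mug alone.

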